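Deburr the bore of the spectrometer's aluminium flange

ROBOT

A 6-joint arm with a two-finger parallel gripper is mounted at the origin on the work surface. World frame = base frame: x ahead of the robot, y to its left, z up, the work surface at z = 0. Lengths are in m, angles in degrees, forces in N, time in s.
With the tool pointing down it reaches from about 0.35 to 0.875 m from the base axis. Payload 4.2 kg.
Tool frame: the origin (TCP) lies midway between the tips of the shut fingers; the grasp point (between the pads) lies 19 mm behind it; y points along the fingers, x is the direction in which the jaws open and shut, and the axes are right-handed (so a half turn about y gives the same grasp; the last joint's range is limited). The gripper opens to 85 mm and grips with 20 to 120 N. Pads are 22 mm wide; open, the fingers measure 114 mm over their backs; the gripper's body (76 mm by 85 mm) begins 54 mm behind the grasp point. The pads swing forward as they close: fully open they stand 13 mm farther back than shut.
Start: joints at [89.53, 22.042, 0.453, 0, -68.411, -14.817], TCP at [0.165, 0.603, 0.231] pointing down, gripper open.
Joint ranges: [-179.83, 179.83], [-69.29, 118.12], [-61.27, 80.66], [-181.25, 117.63], [-171.15, -9.14], [-177.46, 177.46]. Speed limits (degrees/s): [159.86, 159.86, 180, 180, 180, 180].

INTERFACE

Orientations are given as a 3x3 rotation matrix whose columns are the frame's x, y, z axes.
In Python, from bench import * gives the robot as it stands. The module is installed in compiled form; this text tells all that it offers.
- The arm moves only by the tool move_arm, never from a script. Its arguments are lists of equal length, an entry for each row: "linear": the shift along the tool's x, y, z in cm, a list of three; "angular": the turn, a rotation vector about the tool's x, y, z in degrees, a list of three; "jaw": the finger opening in cm, from 0 to 8.54. In form: {"linear": [[tx, ty, tz], ...], "angular": [[wx, wy, wz], ...], "jaw": [jaw, ...]}. A call has 1 to 5 rows; each row is the pose to reach, as a shift and turn from the pose commanded when the call began, along the tool's axes at that moment; what a row does not reach only later rows make up. A row lasts 1/10 s, in which the tool goes at most 50 mm and 8.59 degrees, less where a joint would pass 70% of its speed; a pose out of reach is approached as far as the arm can. A call with a gripper value outside its range is refused whole. The fingers move at their own pace and stop on an object; "squeeze" is the grip in N (left out, the last holds). Time passes only in rows, so rows that repeat a pose let the fingers close. It gives the time, the measured TCP pose, the force and the opening at its end, in the units of the state.
- sense(): the state, without advancing time (a new reading comes with each control period).
- read_camera(name): name is "side" or "top" or "wrist"; returns the picture (420x560x3 uint8, blue, green, red); there is no depth.
- camera_info(name): a dict with "fx", "fy", "cx", "cy" (pixels), "rvec" (rotation vector, rad) and "tvec" (3), from world to camera coordinates, as OpenCV has them. Camera axes: x right, y down, z forward; pixel columns grow to the right and rows downward; lengths in m; the calibration is good to about 2 mm. A picture is of the moment at which its call begins: read the wrist's pose just before it. camera_info takes no time and is no camera call; for the wrist camera it gives the pose at the moment of the call.
- finish_job(): hands the job in, once; it reports no verdict.
The state is a dict: "time": time; "joint_positions": joint angles; "qvel": joint speeds; "joint_torque": joint torques, N m; "tcp_pos": TCP position; "orientation": TCP orientation; "wrist_force": force on the tool from outside, world axes, zero at the start; "moment": the same for the moment, N m; "grip_width": finger opening in m.
Only numpy, scipy, OpenCV 4.12 (cv2) and the standard library are available. Lean on these libraries where they do the work, as an engineer would, in place of code of your own. Each camera call takes 0.05 s, during which the arm holds its last target.

TASK

Take the blue-handled sprung deburring tool out of its black stand and, holding it upright, run its blade once right round the top edge of the big hole in the silver aluminium flange: press it down on the edge at the red mark so that the blade sinks a little into the handle, go anticlockwise as seen from above, keep it pressed all the way, and finish back at the red mark. Then put the tool back upright in its stand and let go. Leave the beaker and the jar where they stand.

Things in the scene. Friction and masses are not known exactly. Their poses are not given: they have to be found in the camera images.
- handle (a point): Centre of the loose tool's blue square handle (26 x 26 mm, 80 mm tall, upright; x, y square to its faces, z up the tool). Below it a round black guard, 56 mm across, 6 mm thick; its underside, 46 mm below this point, rests on the stand. The blade hangs below the guard, its lowest point 82 mm below this point when not pressed. Tool about 150 g.
- cutter (a point): Lowest point of the blade, on the tool's axis. The blade is a round steel button 20 mm across with a shallow cone underneath (point 3.6 mm below its rim), so riding centred on a hole's edge its point stays within about 1 mm of the surface. It cuts all round: the tool need not be turned while going round.
- blade (a joint): How far the sprung blade is pushed up into the handle, m: 0 free, 0.012 fully in. It starts to give at about 1.5 N and takes about 4.5 N fully in; 4 to 8 mm is a good working press.
- bore (a point): Centre of the 64 mm through hole (edge 32 mm from here) in the silver aluminium flange, at its top face, 40 mm above the bench; dark floor 14 mm down. The flange is a fixed 100 x 100 mm plate on a dark block. x points to the red mark (14 x 14 mm, on the top face just outside the hole's edge), z up. A like flange of brass with a black mark is not to be worked.
- stand_top (a point): Centre of the top face of the tool's black stand, a fixed block 66 x 66 mm, 58 mm high, with a hole 40 mm across and 50 mm deep into which the blade hangs while the guard rests on the top face. z up.
- beaker: Bystander: loose open glass beaker, 68 mm across, 80 mm tall; origin at the centre of its underside.
- jar: Bystander: loose amber glass jar with a white cap, 46 mm across, about 70 mm tall; origin at the centre of its underside.

How it is judged:
By the outcome, as a careful person would: the job done as asked, in the order asked, and still so for the second after the job is handed in, with the robot touching nothing.
It also fails if it takes over 58 s, if anything falls off the work surface, if the arm or the gripper's body presses on something with over 40 N, if the wrist force passes 120 N, or if a joint passes its speed limit or range.

## Working session

There is one attempt and no reset: what is moved stays moved. The work goes in short steps, Python scripts to look and compute and a tool call to move; the robot and the scene stay as the last step left them, time stands still between calls to the robot, and variables do not carry over. Pictures are saved under pics/ and viewed, and the job is handed in when it is done.

Besides the shell and the picture viewer there is one more tool, called after "Call:" in YAML: its name, and indented under it one key for each argument. move_arm: Moves the arm, as the interface text tells. Its arguments: {"type":"object","properties":{"linear":{"type":"array"},"angular":{"type":"array"},"jaw":{"type":"array"},"squeeze":{"type":"number"}},"required":["linear","angular","jaw"]}

```bash
mkdir -p pics
python3 - <<'E'
from bench import *
import cv2
s=sense()
for k,v in s.items(): print(k,v)
for n in ("side","top","wrist"):
    print(n,camera_info(n))
    cv2.imwrite(f"pics/{n}0.png",read_camera(n))
E
```

```text
time 0.0
joint_positions [ 8.95307951e+01  2.20914954e+01  3.80146245e-01 -2.70352800e-02
 -6.84098353e+01 -1.48181914e+01]
qvel [-0.04894051 -0.07081534  0.0369786   0.09587763  0.01210951 -0.08831461]
joint_torque [ 1.10355199e-03 -3.92286944e+01  1.88399577e+01  4.18607980e+00
 -4.56464215e-03 -6.10223818e-07]
tcp_pos [0.16460752 0.60234329 0.2302214 ]
orientation [[-2.63828298e-01 -4.56054565e-04  9.64569552e-01]
 [-9.64567249e-01 -2.11136298e-03 -2.63828666e-01]
 [ 2.15687671e-03 -9.99997667e-01  1.17142003e-04]]
wrist_force [ 0.59622598  0.27967837 -0.48068933]
moment [-0.05263972 -0.01954806  0.01075716]
grip_width 0.08500429659804938
side {'fx': 434.3952128542474, 'fy': 434.3952128542474, 'cx': 277.7260893720484, 'cy': 210.63621182276464, 'rvec': array([ 2.13869749, -0.52791988,  0.25260298]), 'tvec': array([-0.50180946,  0.22998039,  0.64632269])}
top {'fx': 463.32753616755116, 'fy': 463.32753616755116, 'cx': 290.08780043328034, 'cy': 205.68488912373888, 'rvec': array([ 2.16035068, -2.21084618,  0.10832438]), 'tvec': array([0.00379629, 0.59888429, 0.96597332])}
wrist {'fx': 357.7200893940747, 'fy': 357.7200893940747, 'cx': 277.5108770288627, 'cy': 206.59675493487174, 'rvec': array([-1.79681531,  2.35862252,  0.31003704]), 'tvec': array([ 0.6247641 , -0.03523125,  0.37850779])}
```

View pics/side0.png

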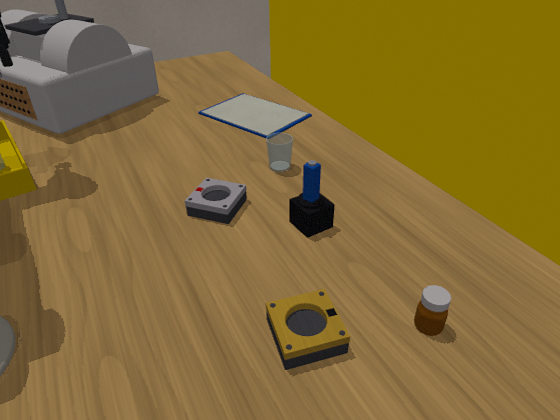

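View pics/top0.png

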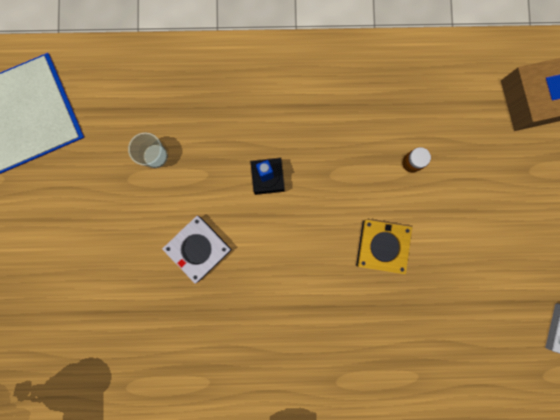

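View pics/wrist0.png

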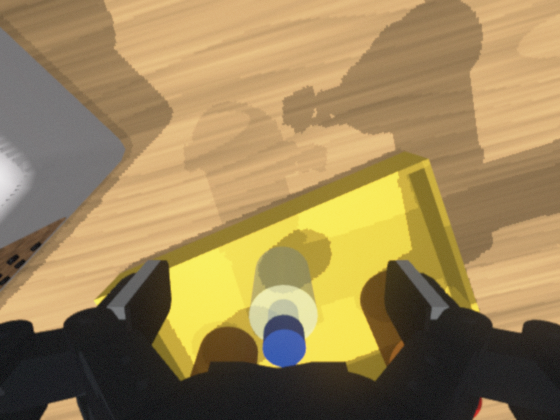

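The side view shows the silver flange at about (216,195), the tool and stand at (312,195), the beaker at (280,152), the jar at (432,310) and the brass flange at (306,325). The top view shows the silver bore at (196,249) with the red mark at (182,264), the stand at (267,176) and the handle top at (264,168). Next I'll measure them.

```bash
cat > h.py <<'E'
import numpy as np, cv2
def cam(info):
    R,_=cv2.Rodrigues(np.array(info['rvec'],float)); t=np.array(info['tvec'],float)
    K=np.array([[info['fx'],0,info['cx']],[0,info['fy'],info['cy']],[0,0,1.]])
    return K,R,t
def unproj(info,uv,z):
    K,R,t=cam(info); C=-R.T@t
    d=R.T@np.linalg.inv(K)@np.array([uv[0],uv[1],1.])
    return C+d*(z-C[2])/d[2]
def proj(info,P):
    K,R,t=cam(info); p=K@(R@np.array(P,float)+t); return p[:2]/p[2]
E
python3 - <<'E'
from bench import *
from h import *
t=cv2.imread('pics/top0.png'); s=cv2.imread('pics/side0.png')
cv2.imwrite('pics/topz.png',cv2.resize(t[140:300,140:320],None,fx=4,fy=4,interpolation=cv2.INTER_CUBIC)[:600])
cv2.imwrite('pics/sidez.png',cv2.resize(s[130:250,170:350],None,fx=4,fy=4,interpolation=cv2.INTER_CUBIC))
ti=camera_info('top'); si=camera_info('side')
for n,uv,z in [('bore',(196,249),.04),('red',(182,264),.04),('stand',(267,176),.058),('handletop',(264,168),.184),('brass',(385,247),.04),('jar',(420,157),.07),('beaker',(140,155),0)]:
    print(n,unproj(ti,uv,z).round(4))
for n,uv,z in [('bore',(216,195),.04),('handletop',(312,163),.184),('stand',(312,200),.058)]:
    print(n,unproj(si,uv,z).round(4))
K,R,T=cam(ti); print('topcam',-R.T@T); K,R,T=cam(si); print('side',-R.T@T)
E
```

```text
bore [0.5114 0.1885 0.04  ]
red [0.481  0.2177 0.04  ]
stand [0.659 0.037 0.058]
handletop [0.6548 0.038  0.184 ]
brass [ 0.5062 -0.2068  0.04  ]
jar [ 0.69   -0.2804  0.07  ]
beaker [0.7204 0.3176 0.    ]
bore [0.5071 0.1773 0.04  ]
handletop [ 0.6245 -0.0197  0.184 ]
stand [0.6648 0.0396 0.058 ]
topcam [0.51594367 0.00593321 1.01269352]
side [ 0.27288098 -0.5821318   0.55596338]
```

View pics/topz.png

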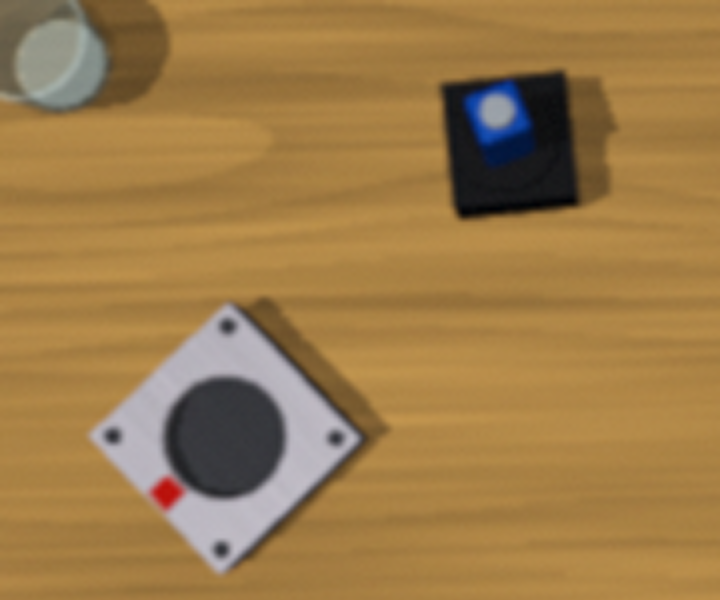

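View pics/sidez.png

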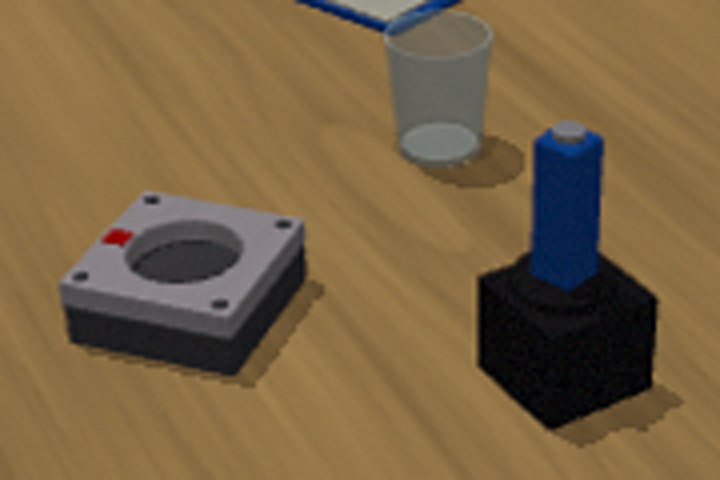

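Run:
```python
from bench import *
from h import *
ti=camera_info('top'); si=camera_info('side')
top=lambda u,v:(140+(u+.5)/4-.5,140+(v+.5)/4-.5)
sd=lambda u,v:(170+(u+.5)/4-.5,130+(v+.5)/4-.5)
P=[unproj(ti,top(*p),.144) for p in [(465,97),(515,80),(533,125),(482,143)]]
print(np.round(P,4),np.mean(P,0))
for i in range(4):
    d=P[(i+1)%4]-P[i]; print(np.linalg.norm(d),np.degrees(np.arctan2(d[1],d[0])))
S=[unproj(ti,top(*p),.058) for p in [(442,87),(563,72),(577,204),(458,215)]]
print('stand',np.mean(S,0),[np.linalg.norm(S[(i+1)%4]-S[i]).round(4) for i in range(4)])
F=[unproj(ti,top(*p),.04) for p in [(231,303),(362,437),(221,573),(90,435)]]
print('flange',np.mean(F,0),[np.linalg.norm(F[(i+1)%4]-F[i]).round(4) for i in range(4)])
r=unproj(ti,top(167,493),.04); print('red',r); b=np.mean(F,0); d=r-b; print(np.linalg.norm(d),np.degrees(np.arctan2(d[1],d[0])))
c=unproj(ti,top(226,436),.04); print('bore ellipse',c)
Fs=[unproj(si,sd(*p),.04) for p in [(150,193),(304,222),(235,332),(61,285)]]
print('flange side',np.mean(Fs,0),[np.linalg.norm(Fs[(i+1)%4]-Fs[i]).round(4) for i in range(4)])
print('red side',unproj(si,sd(117,238),.04),'bore side',unproj(si,sd(185,251),.04))
print('handle top side',unproj(si,sd(568,143),.144), 'top', unproj(ti,top(497,111),.147))
s=sense(); wi=camera_info('wrist'); K,R,t=cam(wi); C=-R.T@t
Rt=np.array(s['orientation']); print('cam in tool', Rt.T@(C-s['tcp_pos']), '\n', R@Rt)
```

```text
[[0.6698 0.0548 0.144 ]
 [0.6774 0.031  0.144 ]
 [0.6557 0.0229 0.144 ]
 [0.6476 0.0472 0.144 ]] [0.66260519 0.03895303 0.144     ]
0.025016485829629023 -72.20178441478404
0.023179715862076185 -159.5873910093355
0.025571672832804468 108.40418519278434
0.023431445867807262 19.029644501402494
stand [0.65963553 0.03670482 0.058     ] [np.float64(0.0635), np.float64(0.0696), np.float64(0.0619), np.float64(0.0676)]
flange [0.51185888 0.18814501 0.04      ] [np.float64(0.0985), np.float64(0.1006), np.float64(0.0993), np.float64(0.0997)]
red [0.48339687 0.21894812 0.04      ]
0.04193944843394684 132.73786797760283
bore ellipse [0.51216509 0.18818581 0.04      ]
flange side [0.5102924  0.18222625 0.04      ] [np.float64(0.0962), np.float64(0.1081), np.float64(0.1061), np.float64(0.0992)]
red side [0.48219087 0.21750384 0.04      ] bore side [0.51057236 0.18717234 0.04      ]
handle top side [0.6569983 0.0332906 0.144    ] top [0.66222247 0.03966479 0.147     ]
cam in tool [-0.0005677  -0.14323981  0.0653993 ] 
 [[ 9.99998758e-01  2.24252121e-04 -1.55973545e-03]
 [-1.44789724e-03 -2.59831231e-01 -9.65652958e-01]
 [-6.21817705e-04  9.65654017e-01 -2.59830583e-01]]
```

Call:
move_arm:
  linear:
    - [5.6, -0.6, 8.4]
    - [11.2, -1.2, 16.8]
    - [16.8, -1.8, 25.2]
    - [22.4, -2.4, 33.6]
    - [28.6, -3, 42.5]
  angular:
    - [0, 8, 0]
    - [0, 16, 0]
    - [0, 24, 0]
    - [0, 32, 0]
    - [0, 40, 0]
  jaw: [8.5, 8.5, 8.5, 8.5, 8.5]

```text
time: 0.65
tcp_pos: [0.3291, 0.4126, 0.2461]
orientation: [[-0.825, -0.0, 0.565], [-0.565, -0.0, -0.825], [0.0, -1.0, 0.0]]
wrist_force: [1.7, 0.7, -0.0]
grip_width: 0.0848
```

```bash
cat >> h.py <<'E'
from scipy.spatial.transform import Rotation as Ro
def Rdown(yaw):
    a=np.radians(yaw); x=np.array([np.cos(a),np.sin(a),0]); z=np.array([-np.sin(a),np.cos(a),0]); y=np.array([0,0,-1.])
    return np.c_[x,y,z]
def rel(cur_p,cur_R,p,yaw):
    R=np.array(cur_R); 
    return (R.T@(np.array(p)-cur_p)*100).round(3), np.degrees(Ro.from_matrix(R.T@Rdown(yaw)).as_rotvec()).round(2)
E
python3 - <<'E'
from bench import *
from h import *
s=sense(); print(rel(s['tcp_pos'],s['orientation'],[.5,.215,.26],-161)); print(np.degrees(np.arctan2(s['orientation'][1][0],s['orientation'][0][0])))
E
```

```text
(array([-2.933, -1.392, 25.958]), array([-1.000e-02,  1.541e+01,  1.000e-02]))
-145.5860587198019
```

Call:
move_arm:
  linear:
    - [-0.6, -0.3, 5]
    - [-1.2, -0.6, 10]
    - [-1.8, -0.9, 15]
    - [-2.4, -1.2, 20]
    - [-2.9, -1.4, 25]
  angular:
    - [0, 8, 0]
    - [0, 15.4, 0]
    - [0, 15.4, 0]
    - [0, 15.4, 0]
    - [0, 15.4, 0]
  jaw: [8.5, 8.5, 8.5, 8.5, 8.5]

```text
time: 1.15
tcp_pos: [0.4941, 0.2252, 0.2602]
orientation: [[-0.944, 0.0, 0.331], [-0.331, 0.0, -0.944], [-0.0, -1.0, -0.0]]
wrist_force: [0.1, 0.3, 0.2]
grip_width: 0.0849
```

Run:
```python
from bench import *
from h import *
import pickle
s=sense(); wi=camera_info('wrist'); im=read_camera('wrist'); cv2.imwrite('pics/w1.png',im); pickle.dump((s,wi),open('w1.pkl','wb'))
print(s['time'],s['tcp_pos'],s['qvel'].max() if hasattr(s['qvel'],'max') else 0, s['orientation'])
```

```text
1.15 [0.49413937 0.22524424 0.26016158] 55.199181792378624 [[-9.43655325e-01  1.95814144e-04  3.30929886e-01]
 [-3.30929836e-01  2.48361376e-04 -9.43655330e-01]
 [-2.66971263e-04 -9.99999950e-01 -1.69566792e-04]]
```

View pics/w1.png

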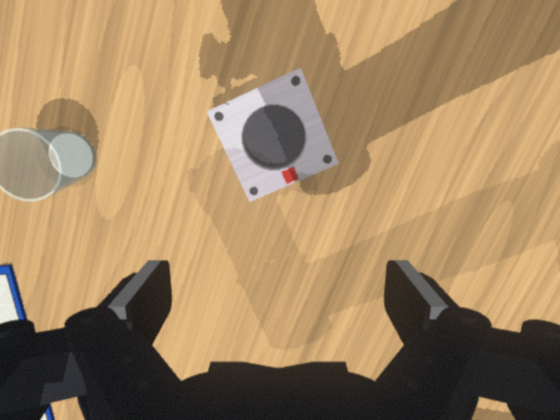

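The wrist view shows the silver flange, with the bore at about (274,136) and the red mark at (290,175). The beaker is off to the left. Next I'll fit the bore precisely.

Run:
```python
from bench import *
from h import *
import pickle
s,wi=pickle.load(open('w1.pkl','rb')); im=cv2.imread('pics/w1.png')
def blob(mask,near):
    n,l,st,ce=cv2.connectedComponentsWithStats(mask.astype(np.uint8)); i=l[near[1],near[0]]
    return l==i, st[i], ce[i]
g=im.max(2)
m,st,ce=blob(g<100,(274,136)); print(st,ce)
c=max(cv2.findContours(m.astype(np.uint8),cv2.RETR_EXTERNAL,cv2.CHAIN_APPROX_NONE)[0],key=len)
e=cv2.fitEllipse(c); print('ellipse',e)
# circle fit on plane
P=np.array([unproj(wi,p[0],.04)[:2] for p in c]); A=np.c_[2*P,np.ones(len(P))]; x=np.linalg.lstsq(A,(P**2).sum(1),rcond=None)[0]
print('bore',x[:2],'r',np.sqrt(x[2]+x[:2]@x[:2]))
b,gg,r=[im[...,i].astype(int) for i in range(3)]
m,st,ce=blob((r>120)&(gg<70)&(b<70),(290,175)); print(st,ce); red=unproj(wi,ce,.04); d=red[:2]-x[:2]; print('red',red,np.linalg.norm(d),np.degrees(np.arctan2(d[1],d[0])))
# flange corners rough
F=[unproj(wi,p,.04) for p in [(301,69),(338,162),(250,201),(208,112)]]; print('flange',np.mean(F,0),[np.linalg.norm(F[(i+1)%4]-F[i]).round(4) for i in range(4)])
d=F[1]-F[0]+F[2]-F[3]; print(np.degrees(np.arctan2(d[1],d[0])))
print('beaker base',unproj(wi,(71,155),0.0))
cv2.imwrite('pics/w1z.png',cv2.resize(im[60:210,190:350],None,fx=4,fy=4,interpolation=cv2.INTER_CUBIC))
s=sense();print(s['tcp_pos'],s['time'],rel(s['tcp_pos'],s['orientation'],[.661,.038,.24],-161))
# top camera bore & red fit
ti=camera_info('top'); t=cv2.imread('pics/top0.png'); g=t.max(2)
m,st,ce=blob(g<110,(196,249)); print(st,ce,unproj(ti,ce,.04))
b,gg,r=[t[...,i].astype(int) for i in range(3)]
m,st,ce=blob((r>120)&(gg<80)&(b<80),(182,264)); print(st,ce,unproj(ti,ce,.04))
```

```text
[ 244  105   61   63 2646] [275.5260771 136.1670446]
ellipse ((274.2735900878906, 136.62539672851562), (58.85752487182617, 62.2684211730957), 26.643007278442383)
bore [0.51018203 0.18966231] r 0.029913125529324774
[284 168  14  14 106] [290.78301887 174.39622642]
red [0.48198226 0.21947156 0.04      ] 0.04103435850485896 133.41071416084924
flange [0.51015029 0.1900789  0.04      ] [np.float64(0.0971), np.float64(0.0992), np.float64(0.0984), np.float64(0.0989)]
132.95235582000987
beaker base [0.71895894 0.28621293 0.        ]
[0.49756889 0.2205434  0.26024192] 1.2 (array([-9.515,  2.081, 22.573]), array([-0.13, -0.02, -0.02]))
[181 234  30  31 716] [195.62290503 248.94413408] [0.51152742 0.18923374 0.04      ]
[178 260   7   7  32] [181.09375 262.5625 ] [0.48405626 0.21952805 0.04      ]
```

View pics/w1z.png

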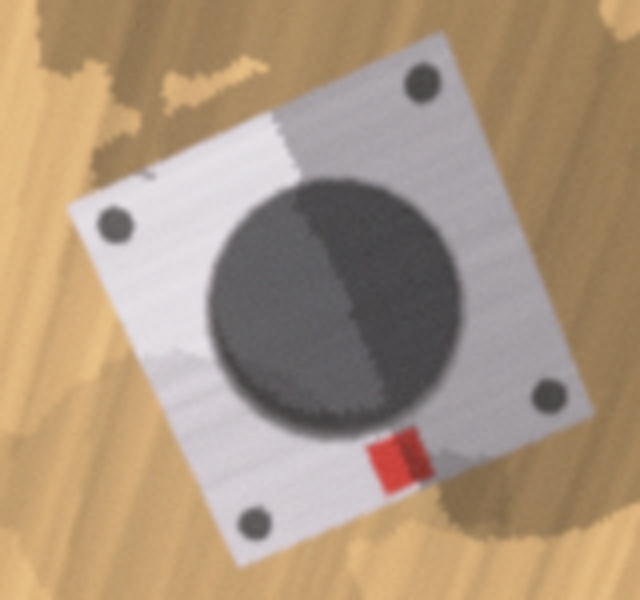

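Call:
move_arm:
  linear:
    - [-1.9, 0.4, 4.5]
    - [-3.8, 0.8, 9]
    - [-5.7, 1.2, 13.5]
    - [-7.6, 1.6, 18]
    - [-9.5, 2, 22.5]
  angular:
    - [0, 0, 0]
    - [0, 0, 0]
    - [0, 0, 0]
    - [0, 0, 0]
    - [0, 0, 0]
  jaw: [8.5, 8.5, 8.5, 8.5, 8.5]

```text
time: 1.7
tcp_pos: [0.6581, 0.0445, 0.2394]
orientation: [[-0.944, -0.001, 0.331], [-0.331, 0.0, -0.944], [0.001, -1.0, -0.0]]
wrist_force: [1.4, 1.3, 0.0]
grip_width: 0.085
```

Call:
move_arm:
  linear:
    - [0, 0, 0]
    - [0, 0, 0]
  angular:
    - [0, 0, 0]
    - [0, 0, 0]
  jaw: [8.5, 8.5]

```text
time: 1.9
tcp_pos: [0.6573, 0.0448, 0.2385]
orientation: [[-0.945, -0.002, 0.328], [-0.328, -0.0, -0.945], [0.002, -1.0, -0.0]]
wrist_force: [-0.1, 0.2, 0.1]
grip_width: 0.0848
```

Run:
```python
from bench import *
from h import *
import pickle
s=sense(); wi=camera_info('wrist'); im=read_camera('wrist'); cv2.imwrite('pics/w2.png',im); pickle.dump((s,wi),open('w2.pkl','wb'))
print(s['time'],s['tcp_pos'],np.abs(s['qvel']).max())
```

```text
1.9 [0.65730011 0.04482063 0.23845811] 2.377759346445529
```

View pics/w2.png

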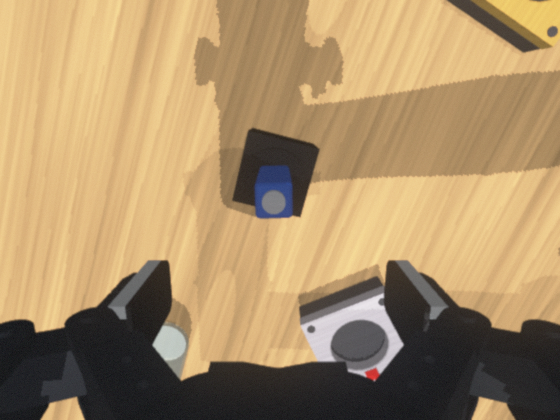

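The view shows the stand (black) spanning (234–318, 128–215), with the handle top at about (274,205) squarely aligned with the jaws. The flange and beaker are partly hidden below.

Run:
```python
from bench import *
from h import *
import pickle
s,wi=pickle.load(open('w2.pkl','rb')); im=cv2.imread('pics/w2.png')
cv2.imwrite('pics/w2z.png',cv2.resize(im[115:235,215:345],None,fx=5,fy=5,interpolation=cv2.INTER_CUBIC))
for P in [(.661,.038,.144),(.659,.038,.144),(.661,.038,.147)]: print(proj(wi,P))
print('button',unproj(wi,(273.5,202),.147))
st=[unproj(wi,p,.058) for p in [(250,129),(318,149),(302,216),(234,201)]]; print('stand',np.mean(st,0),[np.linalg.norm(st[(i+1)%4]-st[i]).round(4) for i in range(4)])
```

```text
[275.73651374 197.19822209]
[278.50225719 198.12611894]
[275.72824772 198.24117439]
button [0.66157315 0.04096836 0.147     ]
stand [0.66103985 0.03756998 0.058     ] [np.float64(0.0632), np.float64(0.0642), np.float64(0.0654), np.float64(0.0677)]
```

View pics/w2z.png

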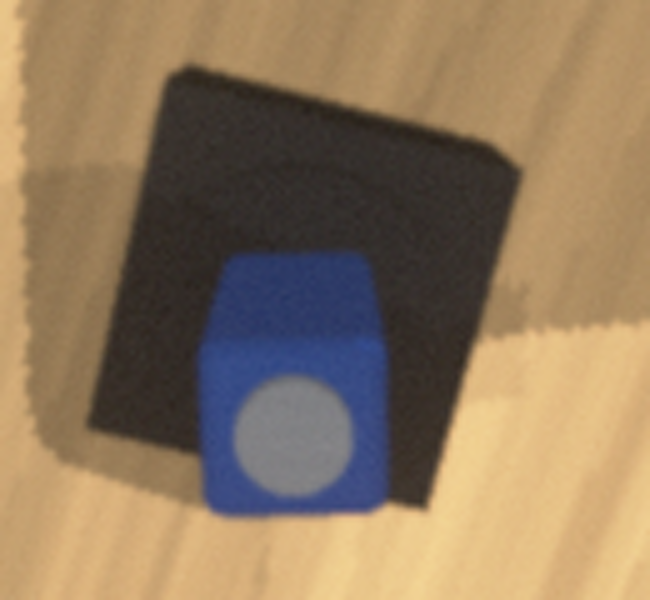

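Run:
```python
from bench import *
from h import *
import pickle
from scipy.optimize import least_squares
s,wi=pickle.load(open('w2.pkl','rb'))
z=lambda u,v:(215+(u+.5)/5-.5,115+(v+.5)/5-.5)
obs=np.array([z(200,338),z(387,338),z(389,515),z(206,516),z(228,253),z(366,253)])
def corners(q):
    x,y,a=q; a=np.radians(a); ex=np.array([np.cos(a),np.sin(a)])*.013; ez=np.array([-np.sin(a),np.cos(a)])*.013; c=np.array([x,y])
    L=[(c-ex+ez,.144),(c+ex+ez,.144),(c+ex-ez,.144),(c-ex-ez,.144),(c-ex+ez,.064),(c+ex+ez,.064)]
    return [np.r_[p,h] for p,h in L]
for k in (1,-1):
  f=lambda q:(np.array([proj(wi,p) for p in corners(q)])-obs).ravel()
  r=least_squares(f,[.661,.039,-161 if k==1 else 19]); print(r.x,r.cost,f(r.x).reshape(-1,2).round(1).tolist())
s=sense(); print(s['tcp_pos'],np.degrees(np.arctan2(s['orientation'][1][0],s['orientation'][0][0])))
# flange partial in this view
print('bore proj',proj(wi,(.511,.189,.04)))
print(rel(s['tcp_pos'],s['orientation'],[r.x[0],r.x[1],.085],-161))
```

```text
[ 6.61589885e-01  4.06708719e-02 -1.60315618e+02] 2.7937459944843774 [[-0.5, -0.1], [0.6, -0.6], [0.2, 0.9], [-0.6, 1.1], [-0.7, -0.5], [0.9, -0.9]]
[ 6.61589885e-01  4.06708719e-02 -1.60315616e+02] 2.7937459944842917 [[-0.5, -0.1], [0.6, -0.6], [0.2, 0.9], [-0.6, 1.1], [-0.7, -0.5], [0.9, -0.9]]
[0.65693587 0.0458122  0.23919682] -160.72977278188915
bore proj [359.82723332 343.90318028]
(array([-0.292, 15.419,  0.644]), array([0.02, 0.27, 0.08]))
```

Call:
move_arm:
  linear:
    - [-0.28, 3, 0.67]
    - [-0.28, 7.5, 0.67]
    - [-0.28, 12, 0.67]
    - [-0.28, 15, 0.67]
    - [-0.28, 15.4, 0.67]
  angular:
    - [0, 0, 0]
    - [0, 0, 0]
    - [0, 0, 0]
    - [0, 0, 0]
    - [0, 0, 0]
  jaw: [8.5, 8.5, 8.5, 8.5, 8.5]

```text
time: 2.45
tcp_pos: [0.6584, 0.0416, 0.0819]
orientation: [[-0.943, -0.009, 0.332], [-0.332, -0.002, -0.943], [0.009, -1.0, -0.001]]
wrist_force: [0.1, 0.3, -0.5]
grip_width: 0.0852
```

Call:
move_arm:
  linear:
    - [0, 0, 0]
    - [0, 0, 0]
  angular:
    - [0, 0, 0]
    - [0, 0, 0]
  jaw: [8.5, 8.5]

```text
time: 2.65
tcp_pos: [0.6635, 0.0417, 0.0888]
orientation: [[-0.943, 0.005, 0.332], [-0.332, 0.001, -0.943], [-0.005, -1.0, 0.001]]
wrist_force: [0.4, 0.2, -0.6]
grip_width: 0.085
```

Run:
```python
from bench import *
from h import *
import pickle
s=sense(); wi=camera_info('wrist'); im=read_camera('wrist'); cv2.imwrite('pics/w3.png',im); pickle.dump((s,wi),open('w3.pkl','wb'))
print(s['time'],s['tcp_pos'],np.abs(s['qvel']).max(),s['wrist_force'])
print(proj(wi,(.6616,.0402,.144)))
```

```text
2.65 [0.66353694 0.0416627  0.08881237] 0.47900445276580256 [ 0.39612613  0.16591879 -0.56800019]
[286.06737005 344.19962214]
```

View pics/w3.png

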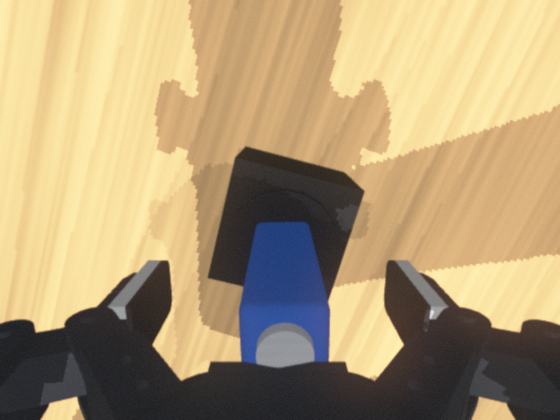

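The handle is between the pads, about 6 px (2 mm) to the right of the middle. I'll centre on it and then close.

Call:
move_arm:
  linear:
    - [0.19, 0.2, 0.05]
    - [0.19, 0.2, 0.05]
    - [0.19, 0.2, 0.05]
  angular:
    - [0, 0, 0]
    - [0, 0, 0]
    - [0, 0, 0]
  jaw: [8.5, 8.5, 6]

```text
time: 3.0
tcp_pos: [0.6606, 0.0395, 0.0847]
orientation: [[-0.944, 0.001, 0.331], [-0.331, 0.0, -0.944], [-0.001, -1.0, 0.0]]
wrist_force: [0.4, -0.5, -0.3]
grip_width: 0.0729
```

Run:
```python
from bench import *
s=sense(); print(s['time'],s['tcp_pos'],s['qvel'].round(2),s['wrist_force'],s['orientation'].round(4),s['grip_width'])
```

```text
3.0 [0.66060236 0.03950082 0.0847007 ] [-0.08  0.34  0.03  0.03 -0.01  0.1 ] [ 0.3583838  -0.50591595 -0.34122681] [[-9.438e-01  1.000e-03  3.306e-01]
 [-3.306e-01  3.000e-04 -9.438e-01]
 [-1.100e-03 -1.000e+00  1.000e-04]] 0.07290571440963418
```

Call:
move_arm:
  linear:
    - [0, 0, 0]
    - [0, 0, 0]
    - [0, 0, 0]
    - [0, 0, 0]
    - [0, 0, 0]
  angular:
    - [0, 0, 0]
    - [0, 0, 0]
    - [0, 0, 0]
    - [0, 0, 0]
    - [0, 0, 0]
  jaw: [5, 4, 3, 2, 2]
  squeeze: 60

```text
time: 3.5
tcp_pos: [0.6607, 0.0395, 0.0841]
orientation: [[-0.944, 0.0, 0.331], [-0.331, 0.0, -0.944], [-0.0, -1.0, 0.0]]
wrist_force: [0.2, -0.1, 0.3]
grip_width: 0.0256
```

Call:
move_arm:
  linear:
    - [0, 0, 0]
    - [0, 0, 0]
    - [0, 0, 0]
    - [0, 0, 0]
  angular:
    - [0, 0, 0]
    - [0, 0, 0]
    - [0, 0, 0]
    - [0, 0, 0]
  jaw: [1.5, 1.5, 1.5, 1.5]

```text
time: 3.9
tcp_pos: [0.6606, 0.0396, 0.0841]
orientation: [[-0.944, 0.0, 0.331], [-0.331, 0.0, -0.944], [-0.0, -1.0, 0.0]]
wrist_force: [0.8, -0.1, -0.3]
grip_width: 0.0255
```

Run:
```python
from bench import *
from h import *
import pickle
s=sense(); print(s['time'],s['tcp_pos'],s['wrist_force'],s['orientation'].round(4),s['grip_width'])
wi=camera_info('wrist'); im=read_camera('wrist'); cv2.imwrite('pics/w4.png',im); pickle.dump((s,wi),open('w4.pkl','wb'))
```

```text
3.9 [0.66057531 0.03955441 0.08406216] [ 0.79300862 -0.0789719  -0.32415117] [[-9.437e-01  3.000e-04  3.308e-01]
 [-3.308e-01  0.000e+00 -9.437e-01]
 [-3.000e-04 -1.000e+00  1.000e-04]] 0.025543174003571017
```

View pics/w4.png

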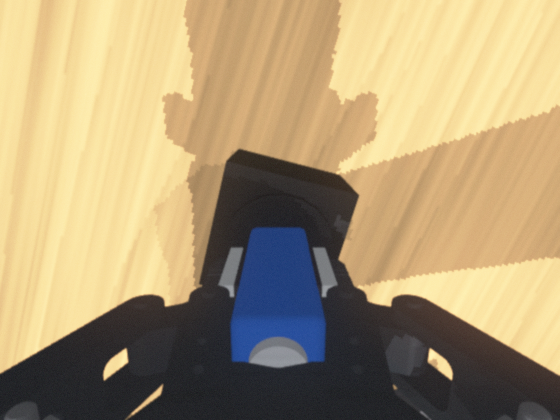

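Run:
```python
from bench import *
from h import *
import pickle
s,wi=pickle.load(open('w4.pkl','rb')); im=cv2.imread('pics/w4.png')
cv2.imwrite('pics/w4z.png',cv2.resize(im[215:375,210:350],None,fx=4,fy=4,interpolation=cv2.INTER_CUBIC)[:600])
T=s['tcp_pos'];R=s['orientation']
for dz in (-.004,-.002,0,.002,.004):
    print(dz,[proj(wi,T+R@np.array([x,-(h-T[2]),dz+z])).round(1).tolist() for x,h,z in [(-.013,.064,.013),(.013,.064,.013),(-.013,.144,.013),(.013,.144,.013),(-.013,.144,-.013)]])
# guard ring front: circle radius 28 at z .064
    print('   guard front',proj(wi,T+R@np.array([0,-(.064-T[2]),dz+.028])).round(1))
```

```text
-0.004 [[251.2, 230.8], [305.2, 230.7], [229.9, 328.8], [327.8, 328.6], [233.2, 409.0]]
   guard front [278.1 200.5]
-0.002 [[251.1, 226.9], [305.3, 226.8], [229.6, 322.1], [328.1, 322.0], [233.0, 403.2]]
   guard front [278.1 196.4]
0 [[251.0, 222.9], [305.3, 222.8], [229.3, 315.4], [328.4, 315.3], [232.7, 397.3]]
   guard front [278.1 192.3]
0.002 [[250.9, 218.9], [305.4, 218.8], [229.1, 308.6], [328.6, 308.5], [232.5, 391.4]]
   guard front [278.1 188.1]
0.004 [[250.8, 214.9], [305.5, 214.8], [228.8, 301.8], [328.9, 301.6], [232.2, 385.5]]
   guard front [278.1 183.9]
```

View pics/w4z.png

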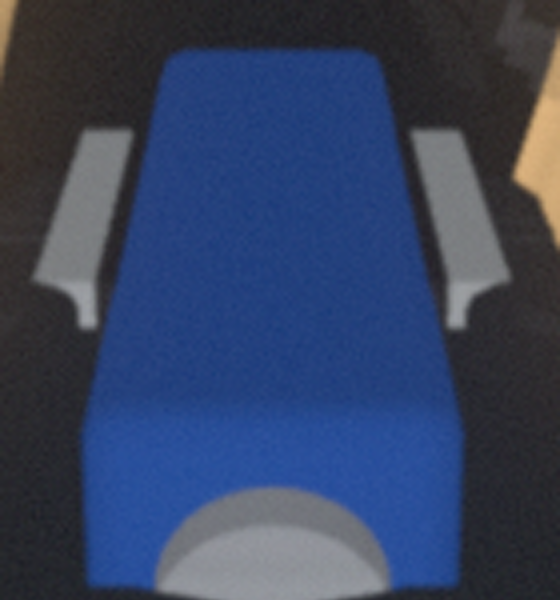

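The tool is gripped square, with its axis about 1 mm behind the TCP in tool z. Now I'll lift it.

Call:
move_arm:
  linear:
    - [0, -1, 0]
    - [0, -3, 0]
    - [0, -5.5, 0]
    - [0, -8, 0]
    - [0, -9, 0]
  angular:
    - [0, 0, 0]
    - [0, 0, 0]
    - [0, 0, 0]
    - [0, 0, 0]
    - [0, 0, 0]
  jaw: [1.5, 1.5, 1.5, 1.5, 1.5]

```text
time: 4.45
tcp_pos: [0.6614, 0.0397, 0.1773]
orientation: [[-0.944, 0.004, 0.331], [-0.331, 0.001, -0.944], [-0.004, -1.0, 0.001]]
wrist_force: [-0.2, 0.1, -0.6]
grip_width: 0.0253
```

Run:
```python
from bench import *
from h import *
s=sense(); print(s['time'],s['tcp_pos'],s['wrist_force'],s['grip_width'],np.abs(s['qvel']).max())
print(rel(s['tcp_pos'],s['orientation'],[.475,.248,.16],-160.7))
```

```text
4.45 [0.66142255 0.03972277 0.17731993] [-0.2053892   0.10890772 -0.62874989] 0.025275981533385367 10.649119101916106
(array([ 10.702,   1.666, -25.827]), array([-0.04,  0.04, -0.25]))
```

Call:
move_arm:
  linear:
    - [1.2, 0.2, -2.9]
    - [3, 0.4, -7.2]
    - [5, 0.8, -12]
    - [7, 1.2, -16.8]
    - [8.8, 1.4, -21.2]
  angular:
    - [0, 0, 0]
    - [0, 0, 0]
    - [0, 0, 0]
    - [0, 0, 0]
    - [0, 0, 0]
  jaw: [1.5, 1.5, 1.5, 1.5, 1.5]

```text
time: 4.95
tcp_pos: [0.5063, 0.2098, 0.1593]
orientation: [[-0.944, -0.002, 0.33], [-0.33, -0.001, -0.944], [0.002, -1.0, 0.0]]
wrist_force: [1.1, 0.4, -1.2]
grip_width: 0.0256
```

Call:
move_arm:
  linear:
    - [1.2, 0, -2.9]
    - [1.9, 0, -4.6]
    - [1.9, 0, -4.6]
    - [1.9, 0, -4.6]
    - [1.9, 0, -4.6]
  angular:
    - [0, 0, 0]
    - [0, 0, 0]
    - [0, 0, 0]
    - [0, 0, 0]
    - [0, 0, 0]
  jaw: [1.5, 1.5, 1.5, 1.5, 1.5]

```text
time: 5.45
tcp_pos: [0.4756, 0.2456, 0.1598]
orientation: [[-0.944, -0.0, 0.33], [-0.33, -0.0, -0.944], [0.001, -1.0, 0.0]]
wrist_force: [0.1, -0.1, -2.0]
grip_width: 0.0256
```

Run:
```python
from bench import *
from h import *
import pickle
s=sense(); print(s['time'],s['tcp_pos'],s['wrist_force'],s['orientation'].round(4),np.abs(s['qvel']).max())
wi=camera_info('wrist'); im=read_camera('wrist'); cv2.imwrite('pics/w5.png',im); pickle.dump((s,wi),open('w5.pkl','wb'))
cv2.imwrite('pics/side5.png',read_camera('side'))
```

```text
5.45 [0.47563595 0.24555063 0.15984039] [ 0.12697616 -0.0692992  -2.00687855] [[-9.440e-01 -5.000e-04  3.298e-01]
 [-3.298e-01 -4.000e-04 -9.440e-01]
 [ 6.000e-04 -1.000e+00  2.000e-04]] 0.485612356580302
```

View pics/w5.png

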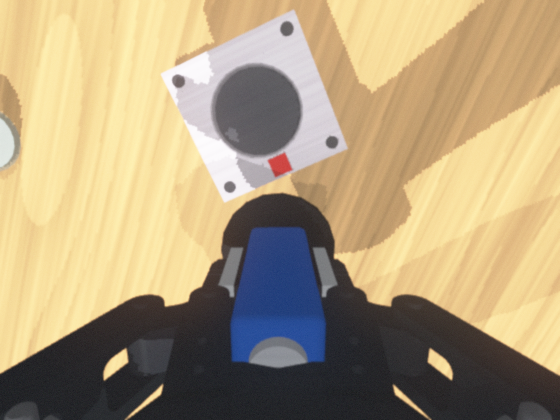

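View pics/side5.png

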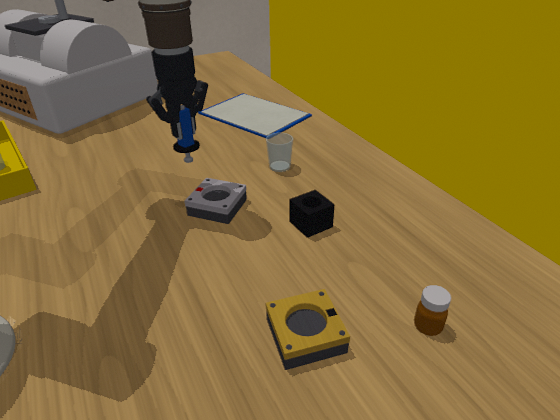

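The tool is out of the stand and hangs upright. The bore is at about (257,110), the red mark at (280,164) and the guard's front rim at (278,194).

Run:
```python
from bench import *
from h import *
import pickle
from scipy.optimize import least_squares
s,wi=pickle.load(open('w5.pkl','rb')); im=cv2.imread('pics/w5.png')
T=s['tcp_pos'];R=np.array(s['orientation'])
cv2.imwrite('pics/w5z.png',cv2.resize(im[0:260,150:350],None,fx=2.9,fy=2.3,interpolation=cv2.INTER_CUBIC))
g=im.max(2)
def blob(mask,near):
    n,l,st,ce=cv2.connectedComponentsWithStats(mask.astype(np.uint8)); i=l[near[1],near[0]]
    return (l==i).astype(np.uint8), st[i], ce[i]
def circ(c,z):
    P=np.array([unproj(wi,p,z)[:2] for p in c]); A=np.c_[2*P,np.ones(len(P))]; x=np.linalg.lstsq(A,(P**2).sum(1),rcond=None)[0]
    return x[:2],np.sqrt(x[2]+x[:2]@x[:2])
for th in (110,130,150):
    m,st,ce=blob(g<th,(257,110)); c=max(cv2.findContours(m,cv2.RETR_EXTERNAL,cv2.CHAIN_APPROX_NONE)[0],key=len)[:,0].astype(float)
    print(th,st,circ(c,.04))
    # far half only (upper) - rim visible everywhere on top
b,gg,r=[im[...,i].astype(int) for i in range(3)]
m,st,ce=blob((r>120)&(gg<70)&(b<70),(280,164)); red=unproj(wi,ce,.04); print('red',st,ce,red)
# guard front arc
zg=T[2]-.0201
pts=[]
for u in range(232,326,4):
    for v in range(180,240):
        if g[v,u]<70: pts.append((u,v-.5)); break
pts=np.array(pts); print(pts[:,1])
W=np.array([unproj(wi,p,zg)[:2] for p in pts]); 
q=least_squares(lambda q:np.linalg.norm(W-q,axis=1)-.028,T[:2]).x; print('guard',q,'tool frame',R.T@(np.r_[q,T[2]]-T), np.abs(np.linalg.norm(W-q,axis=1)-.028).max())
```

```text
110 [ 216   67   84   88 5642] (array([0.51021619, 0.18962961]), np.float64(0.02962718830872101))
130 [ 215   66   86   89 6019] (array([0.51042416, 0.1896456 ]), np.float64(0.03027189077495654))
150 [ 213   65   89   92 6369] (array([0.5109221 , 0.18980094]), np.float64(0.031117996912633658))
red [     0      0    560    420 235132] [279.49985965 209.51204855] [0.471734   0.25274887 0.04      ]
[223.5 215.5 210.5 209.5 202.5 200.5 198.5 197.5 195.5 195.5 194.5 194.5
 194.5 194.5 195.5 196.5 197.5 197.5 200.5 202.5 205.5 207.5 212.5 218.5]
guard [0.47464974 0.24662956] tool frame [ 5.75155156e-04  1.93749674e-08 -1.34382783e-03] 0.001356930437778018
```

View pics/w5z.png

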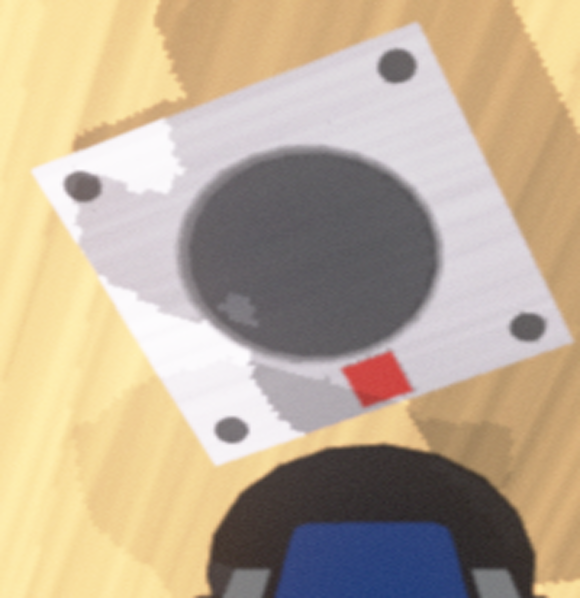

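Run:
```python
from bench import *
from h import *
import pickle
from scipy.optimize import least_squares
s,wi=pickle.load(open('w5.pkl','rb')); im=cv2.imread('pics/w5.png')
z=lambda p:(150+(p[0]+.5)/2.9-.5,(p[1]+.5)/2.3-.5)
F=np.array([unproj(wi,z(p),.04)[:2] for p in [(418,22),(574,342),(217,466),(31,170)]])
print('corners',F.mean(0),[np.linalg.norm(F[(i+1)%4]-F[i]).round(4) for i in range(4)]); d=F[1]-F[0]+F[2]-F[3]; print(np.degrees(np.arctan2(d[1],d[0])))
H=np.array([unproj(wi,z(p),.04)[:2] for p in [(397,66),(528,327),(232,430),(83,187)]]); print('holes',H.mean(0),[np.linalg.norm(H[(i+1)%4]-H[i]).round(4) for i in range(4)])
r=unproj(wi,z((378,379)),.04); d=r[:2]-F.mean(0); print('red',r,np.linalg.norm(d),np.degrees(np.arctan2(d[1],d[0])))
# radial rim: outermost strong edge along rays from center
g=cv2.GaussianBlur(cv2.cvtColor(im,cv2.COLOR_BGR2GRAY).astype(np.float32),(3,3),0)
c0=np.array([.5107,.1898]); P=[]
for a in np.arange(0,360,5):
    if abs((a-133+180)%360-180)<16: continue
    e=np.array([np.cos(np.radians(a)),np.sin(np.radians(a))]); rr=np.arange(.028,.036,.0002)
    v=np.array([g[int(round(q[1])),int(round(q[0]))] if 0 else cv2.getRectSubPix(g,(1,1),tuple(map(float,q)))[0,0] for q in (proj(wi,(*(c0+e*x),.04)) for x in rr)])
    hi=v[-4:].mean(); 
    below=np.where(v<hi-0.25*(hi-v.min()))[0]
    if len(below): P.append(c0+e*rr[below[-1]])
P=np.array(P)
q=least_squares(lambda q:np.linalg.norm(P-q[:2],axis=1)-q[2],[*c0,.032],loss='soft_l1',f_scale=.0005).x; print('rim',q,len(P))
ti=camera_info('top'); si=camera_info('side')
```

```text
corners [0.5107702  0.19026275] [np.float64(0.1), np.float64(0.1), np.float64(0.1006), np.float64(0.1003)]
133.03499636598426
holes [0.51082246 0.19017756] [np.float64(0.0823), np.float64(0.0823), np.float64(0.082), np.float64(0.0822)]
red [0.48274127 0.22007172 0.04      ] 0.04091694165084257 133.2371983840265
rim [0.51108352 0.18995144 0.03249709] 66
```

Call:
move_arm:
  linear:
    - [-0.1, 0.8, 1.2]
    - [-0.2, 1.6, 2.4]
    - [-0.2, 3, 3.6]
    - [-0.2, 4.5, 3.6]
    - [-0.2, 4.5, 3.6]
  angular:
    - [0, 0, 0]
    - [0, 0, 0]
    - [0, 0, 0]
    - [0, 0, 0]
    - [0, 0, 0]
  jaw: [1.5, 1.5, 1.5, 1.5, 1.5]

```text
time: 6.05
tcp_pos: [0.488, 0.2102, 0.1123]
orientation: [[-0.945, -0.005, 0.328], [-0.328, -0.004, -0.945], [0.006, -1.0, 0.002]]
wrist_force: [-0.7, -0.4, -0.3]
grip_width: 0.0259
```

Call:
move_arm:
  linear:
    - [0, 0, 0]
    - [0, 0, 0]
    - [0, 0, 0]
  angular:
    - [0, 0, 0]
    - [0, 0, 0]
    - [0, 0, 0]
  jaw: [1.5, 1.5, 1.5]

```text
time: 6.35
tcp_pos: [0.4896, 0.2132, 0.1158]
orientation: [[-0.944, 0.001, 0.331], [-0.331, 0.001, -0.944], [-0.002, -1.0, -0.0]]
wrist_force: [0.9, -0.1, -0.8]
grip_width: 0.0255
```

Run:
```python
from bench import *
from h import *
import pickle
s=sense(); print(s['time'],s['tcp_pos'],s['wrist_force'],s['orientation'].round(4),np.abs(s['qvel']).max())
im=read_camera('side')
cv2.imwrite('pics/side6.png',cv2.resize(im[90:240,130:300],None,fx=4,fy=4,interpolation=cv2.INTER_CUBIC))
si=camera_info('side'); T=s['tcp_pos']; R=np.array(s['orientation']); ax=T+R@np.array([0,0,-.0012])
for n,P in [('cut',ax-[0,0,.0621]),('guardunder',ax-[0,0,.0261]),('edge',(.511-.02187,.190+.02337,.04)),('bore',(.511,.190,.04))]: print(n,P,(proj(si,P)-[130,90])*4+1.5)
```

```text
6.35 [0.48963903 0.21320981 0.11580106] [ 0.89950707 -0.11877462 -0.78450454] [[-9.436e-01  1.300e-03  3.310e-01]
 [-3.310e-01  9.000e-04 -9.436e-01]
 [-1.500e-03 -1.000e+00 -5.000e-04]] 0.2503570693954781
cut [0.48924188 0.21434218 0.05370161] [288.21070666 376.30437242]
guardunder [0.48924188 0.21434218 0.08970161] [280.41439645 319.10918038]
edge (0.48913, 0.21337, 0.04) [291.48273653 398.30747138]
bore (0.511, 0.19, 0.04) [343.89492882 408.30218872]
```

View pics/side6.png

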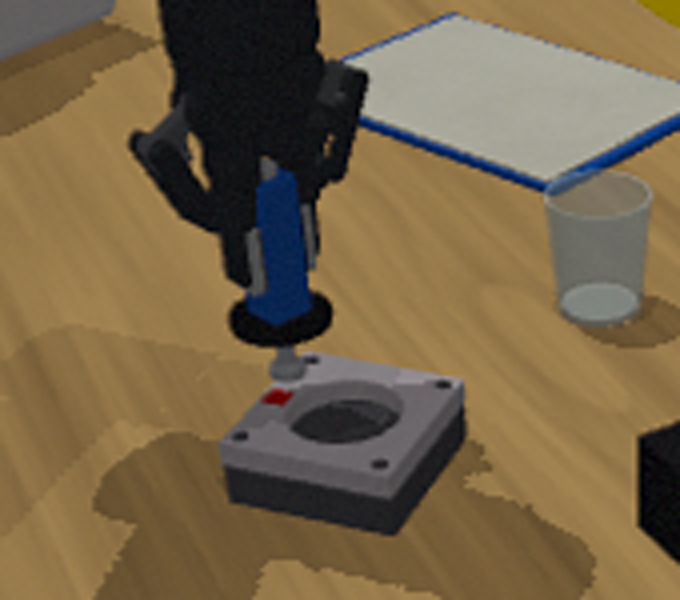

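The side view agrees: the cutter tip at (287,380) sits over the hole edge beside the red mark. Lowering to press about 6 mm.

Call:
move_arm:
  linear:
    - [0.03, 0.5, 0.09]
    - [0.03, 1, 0.09]
    - [0.03, 1.4, 0.09]
    - [0.03, 1.7, 0.09]
    - [0.03, 1.95, 0.09]
  angular:
    - [0, 0, 0]
    - [0, 0, 0]
    - [0, 0, 0]
    - [0, 0, 0]
    - [0, 0, 0]
  jaw: [1.5, 1.5, 1.5, 1.5, 1.5]

```text
time: 6.9
tcp_pos: [0.4891, 0.2119, 0.0955]
orientation: [[-0.944, -0.0, 0.331], [-0.331, -0.0, -0.944], [0.0, -1.0, 0.0]]
wrist_force: [-0.4, -1.1, 1.2]
grip_width: 0.0253
```

Call:
move_arm:
  linear:
    - [0, 0, 0]
    - [0, 0, 0]
    - [0, 0, 0]
  angular:
    - [0, 0, 0]
    - [0, 0, 0]
    - [0, 0, 0]
  jaw: [1.5, 1.5, 1.5]

```text
time: 7.2
tcp_pos: [0.4892, 0.2119, 0.0958]
orientation: [[-0.944, 0.0, 0.331], [-0.331, -0.0, -0.944], [-0.0, -1.0, 0.0]]
wrist_force: [-1.2, -1.1, 1.4]
grip_width: 0.0255
```

Run:
```python
from bench import *
from h import *
s=sense(); print(s['time'],s['tcp_pos'],s['wrist_force'],s['moment'],s['orientation'].round(4),np.abs(s['qvel']).max())
im=read_camera('side')
cv2.imwrite('pics/side7.png',cv2.resize(im[110:230,130:270],None,fx=5,fy=5,interpolation=cv2.INTER_CUBIC))
si=camera_info('side'); T=s['tcp_pos']; R=np.array(s['orientation']); ax=T+R@np.array([0,0,-.0012])
for n,P in [('cut6',np.r_[ax[:2],.04]),('guardunder',ax-[0,0,.0261]),('bore',(.511,.190,.04))]: print(n,P,(proj(si,P)-[130,110])*5+2)
s=sense(); print(s['time'],s['tcp_pos'],s['wrist_force'])
```

```text
7.2 [0.48919481 0.21191022 0.09579495] [-1.23777601 -1.09394638  1.42830064] [-0.21334012  0.33303269  0.02020147] [[-9.437e-01  1.000e-04  3.308e-01]
 [-3.308e-01 -0.000e+00 -9.437e-01]
 [-0.000e+00 -1.000e+00  1.000e-04]] 0.23822501237272423
cut6 [0.48879789 0.21304268 0.04      ] [364.00836965 398.55811048]
guardunder [0.48879789 0.21304268 0.06969487] [356.12645583 340.76241129]
bore (0.511, 0.19, 0.04) [429.99366103 410.5027359 ]
7.25 [0.48919517 0.21190821 0.09577748] [-0.83154245 -0.81346427  2.35260727]
```

View pics/side7.png

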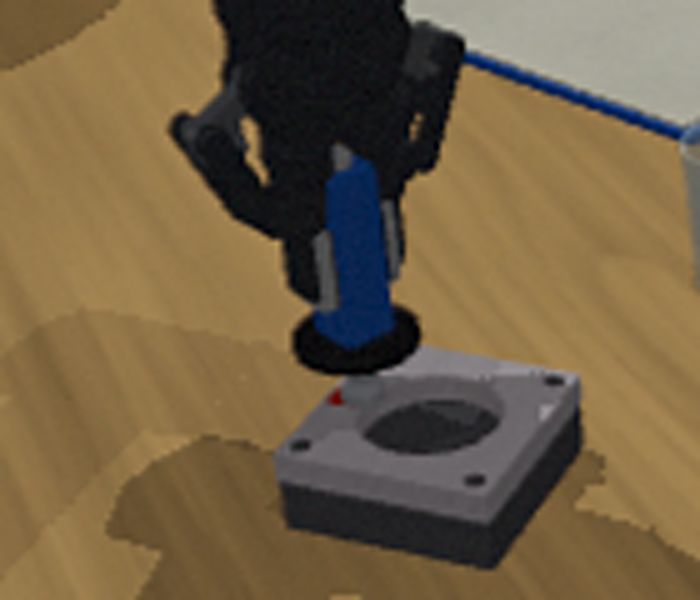

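Pressed: TCP z is 0.0958, so the blade is in about 6 mm, and Fz rose about 3 N. Working out the circle in steps of 6° per row.

Run:
```python
from h import *
R=Rdown(-160.68); a0=134.0
e=lambda t:np.array([np.cos(np.radians(a0+t)),np.sin(np.radians(a0+t)),0])*3.2
for k in range(13):
    b=e(30*k)
    print(k,[[float(round((R.T@(e(30*k+6*j)-b))[0],2)),0,float(round((R.T@(e(30*k+6*j)-b))[2],2))] for j in range(1,6)], (e(30*k+30)/100+[.5110,.1890,0]+[.0004,-.0001,0]).round(4))
```

```text
0 [[0.3, 0, 0.16], [0.58, 0, 0.34], [0.83, 0, 0.56], [1.07, 0, 0.79], [1.27, 0, 1.06]] [0.4806 0.1977 0.    ]
1 [[0.18, 0, 0.28], [0.33, 0, 0.58], [0.44, 0, 0.9], [0.53, 0, 1.22], [0.58, 0, 1.55]] [0.4804 0.1812 0.    ]
2 [[0.01, 0, 0.33], [-0.01, 0, 0.67], [-0.06, 0, 1.0], [-0.15, 0, 1.32], [-0.28, 0, 1.63]] [0.4884 0.1667 0.    ]
3 [[-0.16, 0, 0.3], [-0.34, 0, 0.58], [-0.56, 0, 0.83], [-0.79, 0, 1.07], [-1.06, 0, 1.27]] [0.5026 0.1581 0.    ]
4 [[-0.28, 0, 0.18], [-0.58, 0, 0.33], [-0.9, 0, 0.44], [-1.22, 0, 0.53], [-1.55, 0, 0.58]] [0.5191 0.1579 0.    ]
5 [[-0.33, 0, 0.01], [-0.67, 0, -0.01], [-1.0, 0, -0.06], [-1.32, 0, -0.15], [-1.63, 0, -0.28]] [0.5336 0.1659 0.    ]
6 [[-0.3, 0, -0.16], [-0.58, 0, -0.34], [-0.83, 0, -0.56], [-1.07, 0, -0.79], [-1.27, 0, -1.06]] [0.5422 0.1801 0.    ]
7 [[-0.18, 0, -0.28], [-0.33, 0, -0.58], [-0.44, 0, -0.9], [-0.53, 0, -1.22], [-0.58, 0, -1.55]] [0.5424 0.1966 0.    ]
8 [[-0.01, 0, -0.33], [0.01, 0, -0.67], [0.06, 0, -1.0], [0.15, 0, -1.32], [0.28, 0, -1.63]] [0.5344 0.2111 0.    ]
9 [[0.16, 0, -0.3], [0.34, 0, -0.58], [0.56, 0, -0.83], [0.79, 0, -1.07], [1.06, 0, -1.27]] [0.5202 0.2197 0.    ]
10 [[0.28, 0, -0.18], [0.58, 0, -0.33], [0.9, 0, -0.44], [1.22, 0, -0.53], [1.55, 0, -0.58]] [0.5037 0.2199 0.    ]
11 [[0.33, 0, -0.01], [0.67, 0, 0.01], [1.0, 0, 0.06], [1.32, 0, 0.15], [1.63, 0, 0.28]] [0.4892 0.2119 0.    ]
12 [[0.3, 0, 0.16], [0.58, 0, 0.34], [0.83, 0, 0.56], [1.07, 0, 0.79], [1.27, 0, 1.06]] [0.4806 0.1977 0.    ]
```

Call:
move_arm:
  linear:
    - [0.3, 0, 0.16]
    - [0.58, 0, 0.34]
    - [0.83, 0, 0.56]
    - [1.07, 0, 0.79]
    - [1.27, 0, 1.06]
  angular:
    - [0, 0, 0]
    - [0, 0, 0]
    - [0, 0, 0]
    - [0, 0, 0]
    - [0, 0, 0]
  jaw: [1.5, 1.5, 1.5, 1.5, 1.5]

```text
time: 7.75
tcp_pos: [0.481, 0.1979, 0.0959]
orientation: [[-0.944, 0.001, 0.331], [-0.331, 0.001, -0.944], [-0.001, -1.0, -0.0]]
wrist_force: [2.0, 1.7, 1.9]
grip_width: 0.0257
```

Call:
move_arm:
  linear:
    - [0.18, 0, 0.28]
    - [0.33, 0, 0.58]
    - [0.44, 0, 0.9]
    - [0.53, 0, 1.22]
    - [0.58, 0, 1.55]
  angular:
    - [0, 0, 0]
    - [0, 0, 0]
    - [0, 0, 0]
    - [0, 0, 0]
    - [0, 0, 0]
  jaw: [1.5, 1.5, 1.5, 1.5, 1.5]

```text
time: 8.25
tcp_pos: [0.4803, 0.181, 0.0955]
orientation: [[-0.944, -0.0, 0.331], [-0.331, 0.0, -0.944], [0.0, -1.0, -0.0]]
wrist_force: [0.8, 2.2, 2.2]
grip_width: 0.0255
```

Call:
move_arm:
  linear:
    - [0.01, 0, 0.33]
    - [-0.01, 0, 0.67]
    - [-0.06, 0, 1.0]
    - [-0.15, 0, 1.32]
    - [-0.28, 0, 1.63]
  angular:
    - [0, 0, 0]
    - [0, 0, 0]
    - [0, 0, 0]
    - [0, 0, 0]
    - [0, 0, 0]
  jaw: [1.5, 1.5, 1.5, 1.5, 1.5]

```text
time: 8.75
tcp_pos: [0.4877, 0.166, 0.0952]
orientation: [[-0.944, -0.002, 0.33], [-0.33, -0.001, -0.944], [0.002, -1.0, 0.0]]
wrist_force: [-1.6, 1.4, 2.2]
grip_width: 0.0254
```

Call:
move_arm:
  linear:
    - [-0.17, 0, 0.3]
    - [-0.36, 0, 0.57]
    - [-0.59, 0, 0.82]
    - [-0.83, 0, 1.06]
    - [-1.1, 0, 1.25]
  angular:
    - [0, 0, 0]
    - [0, 0, 0]
    - [0, 0, 0]
    - [0, 0, 0]
    - [0, 0, 0]
  jaw: [1.5, 1.5, 1.5, 1.5, 1.5]

```text
time: 9.25
tcp_pos: [0.5032, 0.1585, 0.0956]
orientation: [[-0.944, -0.0, 0.331], [-0.331, 0.0, -0.944], [0.0, -1.0, -0.0]]
wrist_force: [-1.1, 1.8, 2.7]
grip_width: 0.0251
```

Run:
```python
from bench import *
from h import *
s=sense(); print(s['time'],s['tcp_pos'],s['wrist_force'],np.abs(s['qvel']).max())
im=read_camera('side')
cv2.imwrite('pics/side8.png',cv2.resize(im[110:230,130:270],None,fx=5,fy=5,interpolation=cv2.INTER_CUBIC))
si=camera_info('side'); T=s['tcp_pos']; R=np.array(s['orientation']); ax=T+R@np.array([0,0,-.0012])
for n,P in [('cut6',np.r_[ax[:2],.04]),('guardunder',ax-[0,0,.0261]),('bore',(.511,.190,.04))]: print(n,P,(proj(si,P)-[130,110])*5+2)
s=sense(); print(s['time'],s['tcp_pos'],s['wrist_force'])
```

```text
9.25 [0.50319048 0.1585221  0.09556768] [-1.0999729   1.77874764  2.74885549] 3.8122755013012615
cut6 [0.50279366 0.15965459 0.04      ] [437.17820767 449.8100746 ]
guardunder [0.50279366 0.15965459 0.06946772] [430.45136816 391.30370752]
bore (0.511, 0.19, 0.04) [429.99366103 410.5027359 ]
9.3 [0.50387114 0.15850894 0.09566685] [ 0.38477645 -0.66481967  1.98111757]
```

View pics/side8.png

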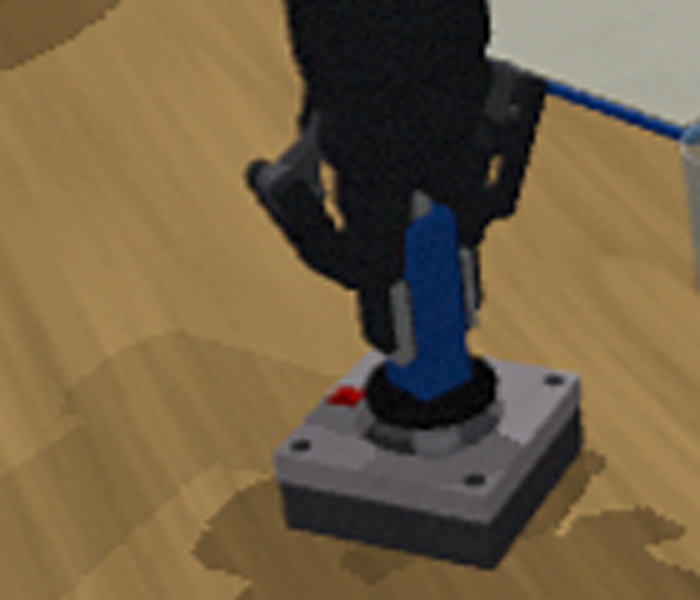

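Call:
move_arm:
  linear:
    - [-0.26, 0, 0.18]
    - [-0.54, 0, 0.34]
    - [-0.83, 0, 0.45]
    - [-1.13, 0, 0.53]
    - [-1.44, 0, 0.58]
  angular:
    - [0, 0, 0]
    - [0, 0, 0]
    - [0, 0, 0]
    - [0, 0, 0]
    - [0, 0, 0]
  jaw: [1.5, 1.5, 1.5, 1.5, 1.5]

```text
time: 9.8
tcp_pos: [0.5182, 0.1573, 0.0954]
orientation: [[-0.944, -0.001, 0.331], [-0.331, -0.001, -0.944], [0.002, -1.0, 0.001]]
wrist_force: [-1.7, -0.2, 1.9]
grip_width: 0.0256
```

Call:
move_arm:
  linear:
    - [-0.33, 0, 0.01]
    - [-0.67, 0, -0.01]
    - [-1.0, 0, -0.06]
    - [-1.32, 0, -0.15]
    - [-1.63, 0, -0.28]
  angular:
    - [0, 0, 0]
    - [0, 0, 0]
    - [0, 0, 0]
    - [0, 0, 0]
    - [0, 0, 0]
  jaw: [1.5, 1.5, 1.5, 1.5, 1.5]

```text
time: 10.3
tcp_pos: [0.533, 0.166, 0.0955]
orientation: [[-0.944, -0.0, 0.331], [-0.331, -0.0, -0.944], [0.0, -1.0, 0.0]]
wrist_force: [-2.8, -0.2, 2.0]
grip_width: 0.0253
```

Still within 1 mm of the circle. Continuing.

Call:
move_arm:
  linear:
    - [-0.31, 0, -0.16]
    - [-0.6, 0, -0.34]
    - [-0.86, 0, -0.56]
    - [-1.1, 0, -0.79]
    - [-1.3, 0, -1.06]
  angular:
    - [0, 0, 0]
    - [0, 0, 0]
    - [0, 0, 0]
    - [0, 0, 0]
    - [0, 0, 0]
  jaw: [1.5, 1.5, 1.5, 1.5, 1.5]

```text
time: 10.8
tcp_pos: [0.5417, 0.1803, 0.0955]
orientation: [[-0.944, -0.0, 0.331], [-0.331, -0.0, -0.944], [0.0, -1.0, 0.0]]
wrist_force: [-1.5, -0.8, 1.4]
grip_width: 0.0254
```

Call:
move_arm:
  linear:
    - [-0.18, 0, -0.28]
    - [-0.33, 0, -0.58]
    - [-0.44, 0, -0.9]
    - [-0.53, 0, -1.22]
    - [-0.58, 0, -1.55]
  angular:
    - [0, 0, 0]
    - [0, 0, 0]
    - [0, 0, 0]
    - [0, 0, 0]
    - [0, 0, 0]
  jaw: [1.5, 1.5, 1.5, 1.5, 1.5]

```text
time: 11.3
tcp_pos: [0.5421, 0.197, 0.0957]
orientation: [[-0.944, 0.0, 0.331], [-0.331, -0.0, -0.944], [-0.0, -1.0, 0.0]]
wrist_force: [-0.6, -2.1, 2.3]
grip_width: 0.0256
```

Run:
```python
from bench import *
from h import *
s=sense(); print(s['time'],s['tcp_pos'],s['wrist_force'],np.abs(s['qvel']).max())
im=read_camera('side')
cv2.imwrite('pics/side9.png',cv2.resize(im[110:230,130:270],None,fx=5,fy=5,interpolation=cv2.INTER_CUBIC))
s=sense(); print(s['time'],s['tcp_pos'],s['wrist_force'])
T=s['tcp_pos']; d=T[:2]-[.0004,-.0011]-[.511,.190]; print(np.linalg.norm(d),np.degrees(np.arctan2(d[1],d[0])))
```

```text
11.3 [0.5421294  0.19699796 0.09565002] [-0.55226878 -2.0651648   2.349828  ] 3.1889895159263304
11.35 [0.54205984 0.19761342 0.09562843] [-1.28838633  0.47210726  2.40188324]
0.03187396422677551 15.86495545501089
```

View pics/side9.png

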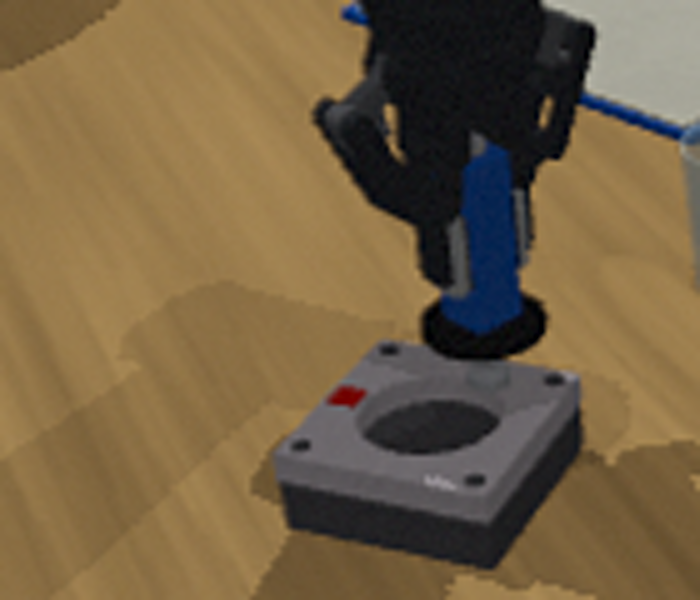

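The cutter sits on the far right edge of the hole at about (488,378), still pressed at radius 31.9 mm. Continuing.

Call:
move_arm:
  linear:
    - [-0.01, 0, -0.31]
    - [0.01, 0, -0.63]
    - [0.06, 0, -0.95]
    - [0.14, 0, -1.26]
    - [0.27, 0, -1.57]
  angular:
    - [0, 0, 0]
    - [0, 0, 0]
    - [0, 0, 0]
    - [0, 0, 0]
    - [0, 0, 0]
  jaw: [1.5, 1.5, 1.5, 1.5, 1.5]

```text
time: 11.85
tcp_pos: [0.5344, 0.211, 0.0957]
orientation: [[-0.944, 0.001, 0.331], [-0.331, 0.0, -0.944], [-0.001, -1.0, -0.0]]
wrist_force: [0.2, -1.8, 1.8]
grip_width: 0.0256
```

Call:
move_arm:
  linear:
    - [0.16, 0, -0.3]
    - [0.34, 0, -0.58]
    - [0.56, 0, -0.83]
    - [0.79, 0, -1.07]
    - [1.06, 0, -1.27]
  angular:
    - [0, 0, 0]
    - [0, 0, 0]
    - [0, 0, 0]
    - [0, 0, 0]
    - [0, 0, 0]
  jaw: [1.5, 1.5, 1.5, 1.5, 1.5]

```text
time: 12.35
tcp_pos: [0.5201, 0.2196, 0.0958]
orientation: [[-0.944, 0.001, 0.331], [-0.331, 0.001, -0.944], [-0.001, -1.0, -0.0]]
wrist_force: [1.8, -1.4, 2.1]
grip_width: 0.0255
```

Call:
move_arm:
  linear:
    - [0.28, 0, -0.18]
    - [0.58, 0, -0.33]
    - [0.9, 0, -0.44]
    - [1.22, 0, -0.53]
    - [1.55, 0, -0.58]
  angular:
    - [0, 0, 0]
    - [0, 0, 0]
    - [0, 0, 0]
    - [0, 0, 0]
    - [0, 0, 0]
  jaw: [1.5, 1.5, 1.5, 1.5, 1.5]

```text
time: 12.85
tcp_pos: [0.5035, 0.2198, 0.0957]
orientation: [[-0.944, 0.001, 0.331], [-0.331, 0.001, -0.944], [-0.001, -1.0, -0.0]]
wrist_force: [2.4, -1.1, 2.0]
grip_width: 0.0254
```

Now the last 30° plus about 3° of overlap. That still ends at the mark.

Call:
move_arm:
  linear:
    - [0.33, 0, -0.01]
    - [0.67, 0, 0.01]
    - [1.0, 0, 0.06]
    - [1.32, 0, 0.15]
    - [1.65, 0, 0.29]
  angular:
    - [0, 0, 0]
    - [0, 0, 0]
    - [0, 0, 0]
    - [0, 0, 0]
    - [0, 0, 0]
  jaw: [1.5, 1.5, 1.5, 1.5, 1.5]

```text
time: 13.35
tcp_pos: [0.4888, 0.2114, 0.0957]
orientation: [[-0.944, 0.0, 0.331], [-0.331, 0.001, -0.944], [-0.001, -1.0, -0.0]]
wrist_force: [2.2, 0.8, 2.0]
grip_width: 0.025
```

Call:
move_arm:
  linear:
    - [0.15, 0, 0.08]
    - [0.15, 0, 0.08]
    - [0.15, 0, 0.08]
  angular:
    - [0, 0, 0]
    - [0, 0, 0]
    - [0, 0, 0]
  jaw: [1.5, 1.5, 1.5]

```text
time: 13.65
tcp_pos: [0.4873, 0.2097, 0.0954]
orientation: [[-0.944, -0.001, 0.331], [-0.331, -0.001, -0.944], [0.001, -1.0, 0.0]]
wrist_force: [2.1, 0.1, 2.2]
grip_width: 0.0258
```

Run:
```python
from bench import *
from h import *
s=sense(); print(s['time'],s['tcp_pos'],s['wrist_force'],np.abs(s['qvel']).max())
im=read_camera('side')
cv2.imwrite('pics/side10.png',cv2.resize(im[110:230,130:270],None,fx=5,fy=5,interpolation=cv2.INTER_CUBIC))
T=s['tcp_pos']; d=T[:2]-[.0004,-.0011]-[.511,.190]; print(np.linalg.norm(d),np.degrees(np.arctan2(d[1],d[0])))
```

```text
13.65 [0.48725396 0.2096559  0.09536272] [2.05919354 0.10878299 2.2366254 ] 0.2321049800894923
0.03184083253656361 139.31769281871692
```

View pics/side10.png

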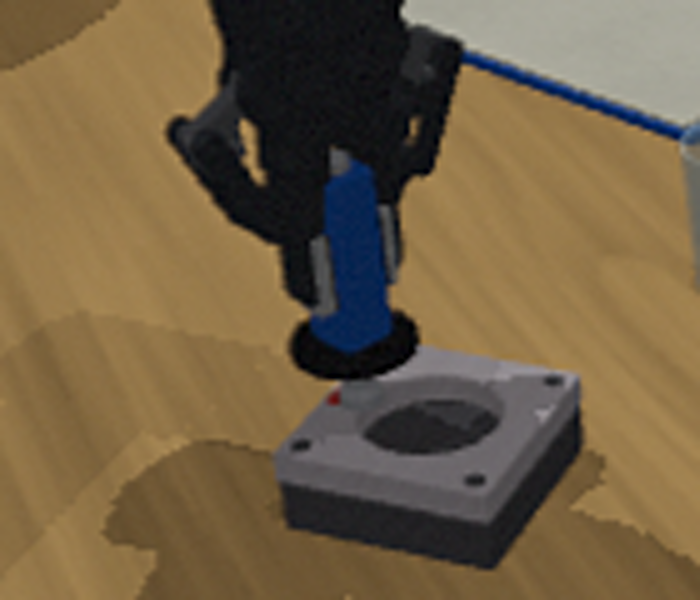

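The cutter is back at the red mark: 139° against the mark at 133°, about 3 mm past its centre, still pressed. A full 365° has been run. Lifting straight up.

Call:
move_arm:
  linear:
    - [0, -0.6, 0]
    - [0, -2, 0]
    - [0, -4, 0]
    - [0, -6.5, 0]
    - [0, -8, 0]
  angular:
    - [0, 0, 0]
    - [0, 0, 0]
    - [0, 0, 0]
    - [0, 0, 0]
    - [0, 0, 0]
  jaw: [1.5, 1.5, 1.5, 1.5, 1.5]

```text
time: 14.2
tcp_pos: [0.4871, 0.2099, 0.1766]
orientation: [[-0.944, -0.001, 0.33], [-0.33, -0.0, -0.944], [0.001, -1.0, -0.0]]
wrist_force: [0.4, 1.0, -2.0]
grip_width: 0.0256
```

Run:
```python
from bench import *
from h import *
s=sense(); print(s['time'],s['tcp_pos'],s['wrist_force'],s['orientation'].round(3))
ax=np.array([.6606,.0396]); z=Rdown(-160.7)[:2,2]
print(rel(s['tcp_pos'],s['orientation'],[*(ax-.055*z),.172],-160.7))
```

```text
14.2 [0.48710436 0.2098693  0.17659914] [ 0.3940661   0.98478782 -2.00211741] [[-0.944 -0.001  0.33 ]
 [-0.33  -0.    -0.944]
 [ 0.001 -1.    -0.   ]]
(array([-10.748,   0.444,  16.304]), array([ 0.01, -0.  ,  0.07]))
```

Call:
move_arm:
  linear:
    - [-1.5, 0, 2.3]
    - [-4, 0.1, 6.1]
    - [-6.6, 0.2, 10]
    - [-9.2, 0.3, 14]
    - [-10.7, 0.4, 16.3]
  angular:
    - [0, 0, 0]
    - [0, 0, 0]
    - [0, 0, 0]
    - [0, 0, 0]
    - [0, 0, 0]
  jaw: [1.5, 1.5, 1.5, 1.5, 1.5]

```text
time: 14.7
tcp_pos: [0.6434, 0.0893, 0.1701]
orientation: [[-0.945, -0.003, 0.328], [-0.328, -0.001, -0.945], [0.004, -1.0, -0.001]]
wrist_force: [-0.5, -0.2, -1.7]
grip_width: 0.0252
```

Call:
move_arm:
  linear:
    - [0, 0, 0]
    - [0, 0, 0]
    - [0, 0, 0]
  angular:
    - [0, 0, 0]
    - [0, 0, 0]
    - [0, 0, 0]
  jaw: [1.5, 1.5, 1.5]

```text
time: 15.0
tcp_pos: [0.6414, 0.0921, 0.171]
orientation: [[-0.944, -0.002, 0.331], [-0.331, -0.0, -0.944], [0.002, -1.0, -0.001]]
wrist_force: [-0.3, -0.1, -0.6]
grip_width: 0.0255
```

Run:
```python
from bench import *
from h import *
import pickle
s=sense(); print(s['time'],s['tcp_pos'],s['wrist_force'],s['orientation'].round(3))
wi=camera_info('wrist'); im=read_camera('wrist'); cv2.imwrite('pics/w11.png',im); pickle.dump((s,wi),open('w11.pkl','wb'))
cv2.imwrite('pics/w11z.png',cv2.resize(im[20:240,170:390],None,fx=2.7,fy=2.7,interpolation=cv2.INTER_CUBIC))
g=im.max(2)
```

```text
15.0 [0.64135731 0.0920736  0.17101127] [-0.33490583 -0.12045879 -0.58438495] [[-0.944 -0.002  0.331]
 [-0.331 -0.    -0.944]
 [ 0.002 -1.    -0.001]]
```

View pics/w11z.png

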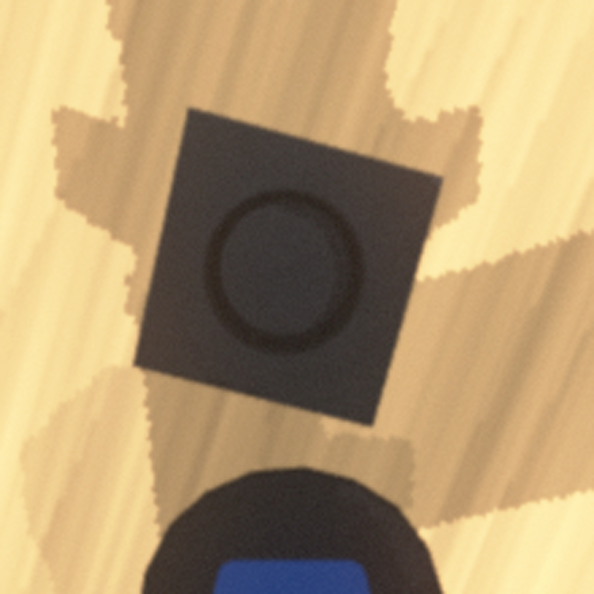

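Run:
```python
from bench import *
from h import *
import pickle
s,wi=pickle.load(open('w11.pkl','rb')); z=lambda u,v:(170+(u+.5)/2.7-.5,20+(v+.5)/2.7-.5)
S=np.array([unproj(wi,z(*p),.058)[:2] for p in [(189,107),(442,178),(374,427),(135,365)]]); print('stand',S.mean(0),[np.linalg.norm(S[(i+1)%4]-S[i]).round(4) for i in range(4)])
print('hole', unproj(wi,z(284,272),.058))
T=s['tcp_pos'];R=np.array(s['orientation'])
print('guard front exp', proj(wi,T+R@np.array([0,.0201,.0268])), 'obs', z(300,466))
s=sense();T=s['tcp_pos'];R=s['orientation']
axis=T+R@np.array([0,0,-.0012]); print(T,'axis',axis)
print(rel(axis,R,[*S.mean(0),T[2]],-160.7))
```

```text
stand [0.66187238 0.03810491] [np.float64(0.0654), np.float64(0.0655), np.float64(0.0657), np.float64(0.0656)]
hole [0.66228393 0.03778453 0.058     ]
guard front exp [278.08098466 194.72225664] obs (280.7962962962963, 192.27777777777777)
[0.64148975 0.09235389 0.17144473] axis [0.64109165 0.09348592 0.17144522]
(array([-1.230e-01, -3.000e-03,  5.914e+00]), array([0.02, 0.08, 0.07]))
```

Call:
move_arm:
  linear:
    - [-0.05, 0, 1.5]
    - [-0.1, 0, 3.5]
    - [-0.17, 0, 5.2]
    - [-0.17, 0, 5.88]
    - [-0.17, 0, 5.88]
  angular:
    - [0, 0, 0]
    - [0, 0, 0]
    - [0, 0, 0]
    - [0, 0, 0]
    - [0, 0, 0]
  jaw: [1.5, 1.5, 1.5, 1.5, 1.5]

```text
time: 15.55
tcp_pos: [0.6637, 0.0357, 0.1715]
orientation: [[-0.944, -0.0, 0.329], [-0.329, 0.0, -0.944], [0.0, -1.0, -0.0]]
wrist_force: [-0.2, -0.1, -1.5]
grip_width: 0.0257
```

Call:
move_arm:
  linear:
    - [0, 0, 0]
    - [0, 0, 0]
  angular:
    - [0, 0, 0]
    - [0, 0, 0]
  jaw: [1.5, 1.5]

```text
time: 15.75
tcp_pos: [0.6635, 0.0372, 0.1716]
orientation: [[-0.944, -0.0, 0.331], [-0.331, 0.0, -0.944], [0.0, -1.0, -0.0]]
wrist_force: [-0.2, 0.5, -0.8]
grip_width: 0.0257
```

Run:
```python
from bench import *
from h import *
s=sense(); T=s['tcp_pos'];R=np.array(s['orientation']); print(s['time'],T,T+R@np.array([0,0,-.0012]),R.round(3))
im=read_camera('side'); cv2.imwrite('pics/side12.png',cv2.resize(im[90:240,240:390],None,fx=4,fy=4,interpolation=cv2.INTER_CUBIC))
```

```text
15.75 [0.66347662 0.03723837 0.17159654] [0.66307907 0.0383706  0.17159673] [[-0.944 -0.     0.331]
 [-0.331  0.    -0.944]
 [ 0.    -1.    -0.   ]]
```

View pics/side12.png

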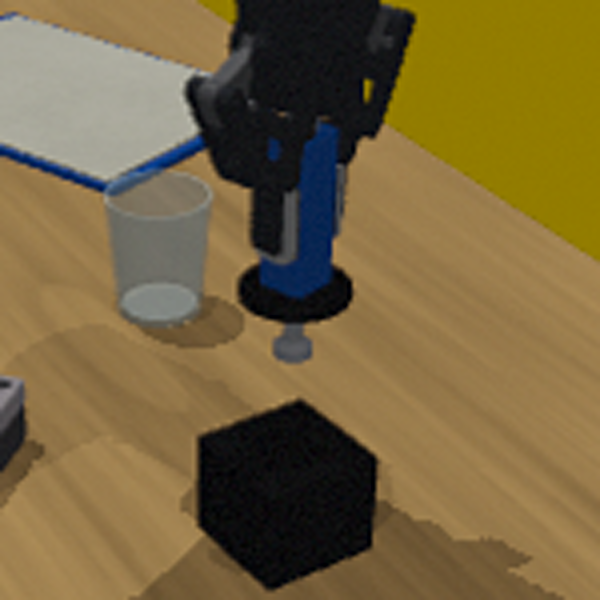

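Call:
move_arm:
  linear:
    - [0.15, 1.5, 0]
    - [0.15, 4, 0]
    - [0.15, 6.3, 0]
    - [0.15, 7.7, 0]
    - [0.15, 8.3, 0]
  angular:
    - [0, 0, 0]
    - [0, 0, 0]
    - [0, 0, 0]
    - [0, 0, 0]
    - [0, 0, 0]
  jaw: [1.5, 1.5, 1.5, 1.5, 1.5]

```text
time: 16.3
tcp_pos: [0.6614, 0.0365, 0.0869]
orientation: [[-0.944, -0.003, 0.331], [-0.331, -0.001, -0.944], [0.003, -1.0, -0.0]]
wrist_force: [-0.4, 0.0, -1.9]
grip_width: 0.0258
```

Call:
move_arm:
  linear:
    - [0, 0, 0]
    - [0, 0, 0]
  angular:
    - [0, 0, 0]
    - [0, 0, 0]
  jaw: [1.5, 1.5]

```text
time: 16.5
tcp_pos: [0.6631, 0.0365, 0.0897]
orientation: [[-0.944, 0.002, 0.331], [-0.331, 0.0, -0.944], [-0.002, -1.0, 0.001]]
wrist_force: [-0.4, 0.2, -1.2]
grip_width: 0.0254
```

Call:
move_arm:
  linear:
    - [0.05, 0.2, 0]
    - [0.1, 0.35, 0]
    - [0.1, 0.45, 0]
    - [0.1, 0.45, 0]
    - [0.1, 0.45, 0]
  angular:
    - [0, 0, 0]
    - [0, 0, 0]
    - [0, 0, 0]
    - [0, 0, 0]
    - [0, 0, 0]
  jaw: [1.5, 1.5, 1.5, 1.5, 1.5]

```text
time: 17.0
tcp_pos: [0.6614, 0.0359, 0.0842]
orientation: [[-0.944, 0.0, 0.331], [-0.331, 0.0, -0.944], [-0.0, -1.0, 0.0]]
wrist_force: [-0.6, -0.7, -1.6]
grip_width: 0.025
```

Run:
```python
from bench import *
from h import *
import pickle
s=sense(); T=s['tcp_pos'];R=np.array(s['orientation']); print(s['time'],T,T+R@np.array([0,0,-.0012]),s['wrist_force'],s['moment'],R.round(4))
im=read_camera('side'); cv2.imwrite('pics/side13.png',cv2.resize(im[110:240,250:380],None,fx=4.5,fy=4.5,interpolation=cv2.INTER_CUBIC))
```

```text
17.0 [0.66135918 0.03586601 0.08417332] [0.66096229 0.03699847 0.08417327] [-0.5757602  -0.6986318  -1.57731456] [-0.02611001  0.01474743  0.02207818] [[-9.437e-01  1.000e-04  3.307e-01]
 [-3.307e-01  0.000e+00 -9.437e-01]
 [-1.000e-04 -1.000e+00  0.000e+00]]
```

View pics/side13.png

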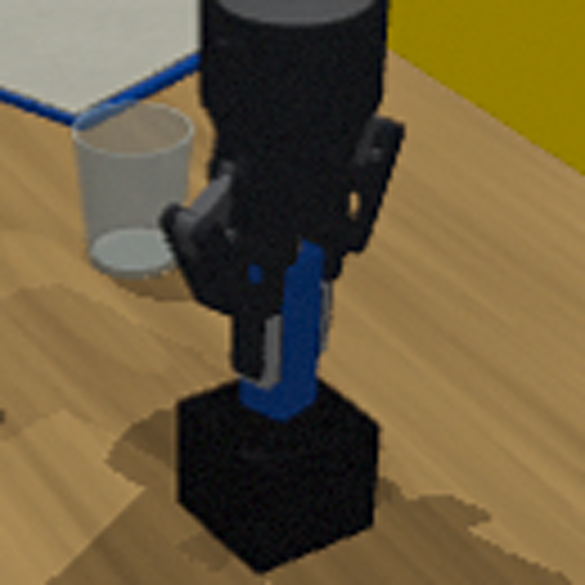

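The tool is in the hole with its guard at the stand top. I'll lower slightly more until contact shows.

Call:
move_arm:
  linear:
    - [0, 0.05, 0]
    - [0, 0.08, 0]
    - [0, 0.08, 0]
  angular:
    - [0, 0, 0]
    - [0, 0, 0]
    - [0, 0, 0]
  jaw: [1.5, 1.5, 1.5]

```text
time: 17.35
tcp_pos: [0.6615, 0.0359, 0.084]
orientation: [[-0.944, 0.001, 0.331], [-0.331, -0.0, -0.944], [-0.0, -1.0, 0.0]]
wrist_force: [-2.3, 0.3, 3.5]
grip_width: 0.0255
```

Contact: Fz is +3.5 N and z stopped at 0.084, so the guard is seated. Opening.

Call:
move_arm:
  linear:
    - [0, -0.03, 0]
    - [0, -0.03, 0]
    - [0, -0.03, 0]
    - [0, -0.03, 0]
    - [0, -0.03, 0]
  angular:
    - [0, 0, 0]
    - [0, 0, 0]
    - [0, 0, 0]
    - [0, 0, 0]
    - [0, 0, 0]
  jaw: [2.6, 3.2, 4.5, 6, 7.5]

```text
time: 17.85
tcp_pos: [0.6613, 0.0359, 0.0834]
orientation: [[-0.944, -0.0, 0.331], [-0.331, -0.0, -0.944], [0.0, -1.0, -0.0]]
wrist_force: [-0.1, -0.2, 0.4]
grip_width: 0.0722
```

Call:
move_arm:
  linear:
    - [0, 0, 0]
    - [0, 0, 0]
    - [0, 0, 0]
    - [0, -1, 0]
    - [0, -3, 0]
  angular:
    - [0, 0, 0]
    - [0, 0, 0]
    - [0, 0, 0]
    - [0, 0, 0]
    - [0, 0, 0]
  jaw: [8.5, 8.5, 8.5, 8.5, 8.5]

```text
time: 18.35
tcp_pos: [0.6602, 0.0356, 0.1127]
orientation: [[-0.944, -0.004, 0.331], [-0.331, -0.001, -0.944], [0.004, -1.0, -0.0]]
wrist_force: [0.1, -0.5, -0.0]
grip_width: 0.0849
```

Run:
```python
from bench import *
from h import *
s=sense(); print(s['time'],s['tcp_pos'],s['wrist_force'],s['grip_width'])
im=read_camera('side'); cv2.imwrite('pics/side14.png',cv2.resize(im[110:240,250:380],None,fx=4.5,fy=4.5,interpolation=cv2.INTER_CUBIC))
```

```text
18.35 [0.66023572 0.03563687 0.1126512 ] [ 0.11100672 -0.47493554 -0.04941387] 0.08490196856966618
```

View pics/side14.png

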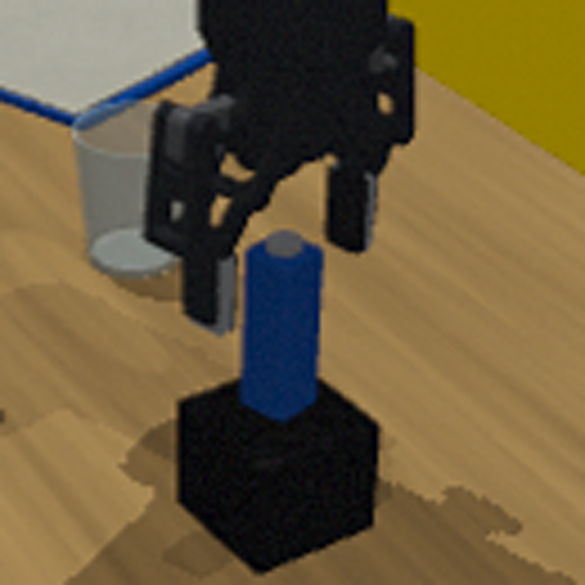

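The tool stands upright in its stand and the fingers are open and clear of it. Raising the arm.

Call:
move_arm:
  linear:
    - [0, -2, 0]
    - [0, -5, 0]
    - [0, -8, 0]
    - [0, -11, 0]
    - [0, -13, 0]
  angular:
    - [0, 0, 0]
    - [0, 0, 0]
    - [0, 0, 0]
    - [0, 0, 0]
    - [0, 0, 0]
  jaw: [8.5, 8.5, 8.5, 8.5, 8.5]

```text
time: 18.9
tcp_pos: [0.6621, 0.0359, 0.2474]
orientation: [[-0.944, 0.005, 0.331], [-0.331, 0.001, -0.944], [-0.005, -1.0, 0.001]]
wrist_force: [-0.0, -0.5, 0.0]
grip_width: 0.0848
```

Call:
move_arm:
  linear:
    - [0, 0, 0]
    - [0, 0, 0]
    - [0, 0, 0]
  angular:
    - [0, 0, 0]
    - [0, 0, 0]
    - [0, 0, 0]
  jaw: [8.5, 8.5, 8.5]

```text
time: 19.2
tcp_pos: [0.6606, 0.0358, 0.2422]
orientation: [[-0.944, -0.002, 0.331], [-0.331, -0.0, -0.944], [0.002, -1.0, -0.001]]
wrist_force: [-0.3, 0.0, -0.1]
grip_width: 0.0851
```

Run:
```python
from bench import *
from h import *
s=sense(); print(s['time'],s['tcp_pos'],s['wrist_force'],s['grip_width'])
cv2.imwrite('pics/side15.png',read_camera('side')); cv2.imwrite('pics/w15.png',read_camera('wrist'))
```

```text
19.2 [0.66057573 0.03583134 0.24221271] [-0.27214054  0.01447639 -0.07053247] 0.08514565538817158
```

View pics/side15.png

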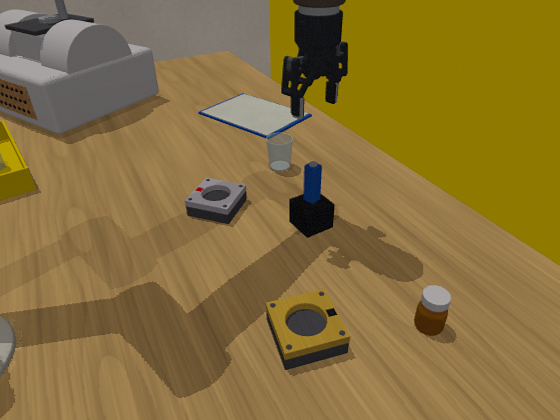

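View pics/w15.png

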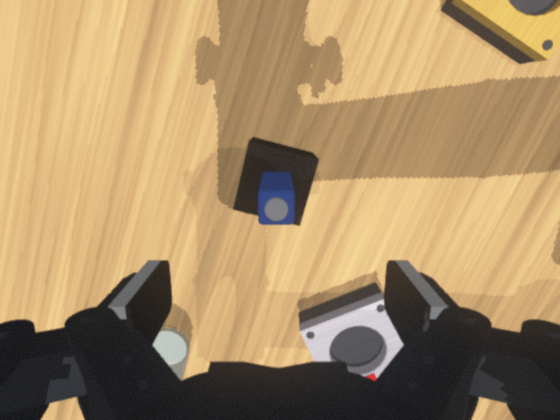

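The tool is upright in its stand, with the handle top at (312,166) in the side view. The beaker at (280,152) and the jar at (432,310) are where they started, and the gripper is clear. Handing in.

```bash
python3 -c "
from bench import *
print(finish_job())"
```

```text
the job is handed in; nothing more can be done
None
```

I deburred the big hole in the silver flange and put the tool back in its stand. I then handed the job in at 19.2 s; it gives no verdict.

- **The run:** I pressed the blade down on the edge at the red mark and took it about 365° anticlockwise. It stayed pressed about 6 mm by the arm's height (TCP 0.095–0.096 m) all the way, at a radius of 31–33 mm around the measured bore centre. It finished about 3 mm past the centre of the red mark, still beside the mark, which is 14 mm wide.
- **Putting back:** I lowered the tool until contact showed (+3.5 N with the height stopped), then let go and raised the arm clear. The last side and wrist pictures show it upright in the stand, the gripper touching nothing, and the beaker and jar where they began.

**Where checks disagreed:**
- The cameras differed by 1–2 mm on the bore, handle and stand positions, which is within their stated accuracy.
- Blade depth could not be read directly; it is inferred from the arm's height and a rise of about 3 N in the vertical force.

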